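# Take the charged packs off the hallway dock

### The job

The bike-light packs have finished charging. First switch the power strip off: draw a finger along its row of paddle switches so that all four lie down. Only then take every pack out of the dock (push it down until it springs up, then pull it out) and put the packs and the loose bike light into the open green drawer; when all are in, slide the drawer fully shut, leaving the bell, the multitool and the spoke key where they are.

Things in the scene. Friction and masses are not known exactly. Their poses are not given: they have to be found in the camera images.
- strip: White power strip, 64 (x) x 250 (y) x 38 (z) mm, fixed; origin at the middle of its underside. Four paddle switches in a row along y on its -x side, by the round sockets. A standing paddle is 24 mm high above the top face, a lying one 12 mm: a fingertip 14 to 20 mm above the top face drawn along the row from +y to -y tips them all off and passes over them.
- sw1 (a joint): Black paddle switch 1 of the strip, 24 mm long, 14 mm wide, 6 mm thick; its hinge lies on the strip's top face at x = -21, y = 78 mm of the strip. 0 = on (stands up, leaning 0.3 rad to the strip's +y), 1.5 rad = off (tipped over to -y, lying nearly flat, 12 mm high). Past upright it falls over by itself; it moves at a light touch (under 1 N) and stays at either end.
- sw2 (a joint): Black paddle switch 2 of the strip, 24 mm long, 14 mm wide, 6 mm thick; its hinge lies on the strip's top face at x = -21, y = 26 mm of the strip. 0 = on (stands up, leaning 0.3 rad to the strip's +y), 1.5 rad = off (tipped over to -y, lying nearly flat, 12 mm high). Past upright it falls over by itself; it moves at a light touch (under 1 N) and stays at either end.
- sw3 (a joint): Black paddle switch 3 of the strip, 24 mm long, 14 mm wide, 6 mm thick; its hinge lies on the strip's top face at x = -21, y = -26 mm of the strip. 0 = on (stands up, leaning 0.3 rad to the strip's +y), 1.5 rad = off (tipped over to -y, lying nearly flat, 12 mm high). Past upright it falls over by itself; it moves at a light touch (under 1 N) and stays at either end.
- sw4 (a joint): Black paddle switch 4 of the strip, 24 mm long, 14 mm wide, 6 mm thick; its hinge lies on the strip's top face at x = -21, y = -78 mm of the strip. 0 = on (stands up, leaning 0.3 rad to the strip's +y), 1.5 rad = off (tipped over to -y, lying nearly flat, 12 mm high). Past upright it falls over by itself; it moves at a light touch (under 1 N) and stays at either end.
- dock: White four-bay charging dock, fixed, 88 (x, from -40 to 48) x 261 (y) x 52 (z) mm; origin on its underside, below the row of packs. The packs stand in bays at x = 0, y = 93 (pack1), 31 (pack2), -31 (pack3), -93 mm (pack4), aligned with the dock's axes, sides clear by 1.5 mm; some bays are empty.
- pack1: Black battery pack, grey top: upright block 26 (its x) x 56 (y) x 70 (z) mm, 0.15 kg; origin mid underside, z up. At its foot a latch tongue 12 mm wide sticks out 10 mm to +x, 10 mm high. Seated: latched, underside 14 mm above the dock's underside, top 32 mm out of the dock. Push its top down 5 to 8 mm (about 10 N, stop at 8 mm): on release it springs up 16 mm above its seat, free to lift out. May be absent.
- pack2: Black battery pack, grey top: upright block 26 (its x) x 56 (y) x 70 (z) mm, 0.15 kg; origin mid underside, z up. At its foot a latch tongue 12 mm wide sticks out 10 mm to +x, 10 mm high. Seated: latched, underside 14 mm above the dock's underside, top 32 mm out of the dock. Push its top down 5 to 8 mm (about 10 N, stop at 8 mm): on release it springs up 16 mm above its seat, free to lift out. May be absent.
- pack3: Black battery pack, grey top: upright block 26 (its x) x 56 (y) x 70 (z) mm, 0.15 kg; origin mid underside, z up. At its foot a latch tongue 12 mm wide sticks out 10 mm to +x, 10 mm high. Seated: latched, underside 14 mm above the dock's underside, top 32 mm out of the dock. Push its top down 5 to 8 mm (about 10 N, stop at 8 mm): on release it springs up 16 mm above its seat, free to lift out. May be absent.
- pack4: Black battery pack, grey top: upright block 26 (its x) x 56 (y) x 70 (z) mm, 0.15 kg; origin mid underside, z up. At its foot a latch tongue 12 mm wide sticks out 10 mm to +x, 10 mm high. Seated: latched, underside 14 mm above the dock's underside, top 32 mm out of the dock. Push its top down 5 to 8 mm (about 10 N, stop at 8 mm): on release it springs up 16 mm above its seat, free to lift out. May be absent.
- lamp: Loose hard silicone bike light, a grey rounded block 58 (x, plus 5 mm of lens at +x) x 40 (y) x 32 (z) mm, about 0.09 kg; origin at the middle of its underside, z up.
- unit: Small green plastic two-drawer unit, fixed, 210 (x) x 262 (y) x 142 (z) mm; origin at the middle of its underside; its front faces its -x. Only the upper drawer is used, the lower one is fixed shut. The upper drawer passes under the unit's top panel, whose underside is 76 mm above the drawer's inner floor: packs may stand or lie in it, but not on one another.
- drawer (a joint): How far the upper drawer is pulled out towards the unit's -x: 0 = fully shut, 0.18 m = fully open. Slides with about 1.2 N of friction and stays where it is left.
- drawer_in (a point): Centre of the upper drawer's inner floor (60 mm above the table), axes as the unit's, moves with the drawer. Inside it measures 180 (x) x 236 (y) mm; its walls rise 62 mm above the floor, its front panel 72 mm. The front edge of the unit's body is at x = joint value - 0.094 m from here, and covers the drawer beyond that.
- drawer_handle (a point): Middle of the drawer's green bar handle: a bar along y, 110 mm long, 35 mm in front of the drawer's front panel, 106 mm above the table. Push it (or the front panel) towards the unit's +x to shut the drawer.
- bell: Bystander: chrome bicycle bell, dome 54 mm across, 37 mm high, loose on the board; origin under it. Leave alone.
- multitool: Bystander: folded red multitool 24 x 92 x 20 mm, loose on the board; origin under it. Leave alone.
- spokekey: Bystander: steel spoke key 75 x 40 x 6 mm, loose on the board; origin under its round head. Leave alone.

How it is judged:
By the outcome, as a careful person would: the job done as asked, in the order asked, and still so for the second after the job is handed in, with the robot touching nothing.
Of pack1, pack2, pack3, pack4 only 2 to 4 are there at a start; the rules pass over those that are not, and their reading is None.
At some moment in a run one of lamp may be knocked a few centimetres aside while the robot is not near it.
Once in a run the grip may slacken for a moment while it holds something.
It also fails if it takes over 210 s, if anything falls off the work surface, if the arm or the gripper's body presses on something with over 40 N, if the wrist force passes 120 N, or if a joint passes its speed limit or range.

### The arm

A 6-joint arm with a two-finger parallel gripper is mounted at the origin on the work surface. World frame = base frame: x ahead of the robot, y to its left, z up, the work surface at z = 0. Lengths are in mm, angles in rad, forces in N, time in s.
With the tool pointing down it reaches from about 325 to 900 mm from the base axis. Payload 6.1 kg.
Tool frame: the origin (TCP) lies on the front face of the gripper's body, between the roots of the fingers; the fingertips stand 73 mm ahead of it and the grasp point (between the pads) lies 54 mm ahead of it; x points along the fingers, y is the direction in which the jaws open and shut, and the axes are right-handed (so a half turn about x gives the same grasp; the last joint's range is limited). The gripper opens to 85 mm and grips with 20 to 120 N. Pads are 22 mm wide; open, the fingers measure 114 mm over their backs; the gripper's body (76 mm by 85 mm) begins 54 mm behind the grasp point. The pads swing forward as they close: fully open they stand 13 mm farther back than shut.
Start: joints at [1.11, 0.22, 1.526, -0, 1.395, -0.126], TCP at [205.361, 590.291, 303.9] pointing down, gripper open.
Joint ranges: [-2.98, 2.98], [-0.91, 2.08], [0.09, 2.57], [-1.24, 4.39], [0.2, 2.65], [-2.68, 2.68]. Speed limits (rad/s): [2.57, 2.57, 3.01, 3.14, 3.14, 3.14].

### API

Orientations are given as a 3x3 rotation matrix whose columns are the frame's x, y, z axes.
In Python, from plant import sense, get_image, camera_params, hand_in gives the robot as it stands. The module is installed in compiled form; this text tells all that it offers.
- The arm moves only by the tool arm_command, never from a script. Its argument "series" is a list that holds one entry, the list of rows, each a list of 5 numbers: the shift along the tool's x, y, z normalised to -1 to 1, where 1 is 25 mm, then the turn about the tool's x normalised to -1 to 1, where 1 is 30 degrees, then the opening, from 0 (shut) to 1 (fully open). In form: [[[dx, dy, dz, yaw, jaw], ...]]. A call has 1 to 20 rows; each row shifts and turns the commanded pose from where the row before left it, along the tool's axes as they then stand; what a row does not reach is not made up. A row lasts 1/12 s, in which the tool goes at most 41.7 mm and 7.16 degrees, less where a joint would pass 70% of its speed; a pose out of reach is approached as far as the arm can. A call with a number of a shift or a turn outside -1 to 1 is refused whole. A call with a gripper value outside its range is refused whole. The fingers move at their own pace and stop on an object; the grip force is fixed at half the most. Time passes only in rows, so rows that do not move let the fingers close. It gives the time, the measured TCP pose, the force and the opening at its end, in the units of the state.
- sense(): the state, without advancing time (a new reading comes with each control period).
- get_image(name): name is "scene" or "side" or "wrist"; returns the picture (480x640x3 uint8, red, green, blue); there is no depth.
- camera_params(name): a dict with "mtx" (3x3 intrinsics, pixels), "xyz" and "orientation" of the camera in the world; the wrist camera has in their place "tool_from_camera" (4x4, takes a point from camera to tool coordinates, whose origin is the TCP and whose axes are the tool frame's). Camera axes: x right, y up, looking along -z (the intrinsics and any distortion apply to the point x, -y, -z); pixel columns grow to the right and rows downward; lengths in mm; the calibration is good to about 2 mm. A picture is of the moment at which its call begins: read the wrist's pose just before it. camera_params takes no time and is no camera call.
- hand_in(): hands the job in, once; it reports no verdict.
The state is a dict: "t": time; "joint_positions": joint angles; "qd": joint speeds; "tau": joint torques, N m; "position": TCP position; "eef_rot": TCP orientation; "force": force on the tool from outside, world axes, zero at the start; "ft_torque": the same for the moment, N m; "gripper_width": opening from 0.0 (shut) to 1.0 (fully open).
Only numpy, scipy, OpenCV 4.12 (cv2) and the standard library are available. Lean on these libraries where they do the work, as an engineer would, in place of code of your own. Each camera call takes 0.05 s, during which the arm holds its last target.

## Working session

There is one attempt and no reset: what is moved stays moved. The work goes in short steps, Python scripts to look and compute and a tool call to move; the robot and the scene stay as the last step left them, time stands still between calls to the robot, and variables do not carry over. Pictures are saved under pics/ and viewed, and the job is handed in when it is done.

Besides the shell and the picture viewer there is one more tool, called after "Call:" as a command line: name --argument value ..., lists and objects as JSON in quotes. arm_command: Moves the arm, as the interface text tells. Scaled input: -1 to 1 covers 25 mm each way for a shift and 30 degrees each way for a turn. Its arguments: {"type":"object","properties":{"series":{"type":"array","items":{"type":"array","items":{"type":"array","items":{"type":"number","minimum":-1,"maximum":1}}}}},"required":["series"]}

```bash
ls; mkdir -p pics; python3 - <<'E'
from plant import sense,get_image,camera_params
import cv2
s=sense();print(s)
for n in ("scene","side","wrist"):
    im=get_image(n);cv2.imwrite(f"pics/{n}0.png",im[:,:,::-1]);print(n,camera_params(n))
E
```

```text
pics
{'t': 0.0, 'joint_positions': array([ 1.10994350e+00,  2.21236756e-01,  1.52759533e+00, -8.24002370e-06,
        1.39467634e+00, -1.26115757e-01]), 'qd': array([-0.00023967,  0.00026738,  0.00085714, -0.00118459,  0.00028019,
        0.00026518]), 'tau': array([-1.91806866e-03, -4.96883905e+01, -3.89405143e+01, -4.04168004e-04,
        1.06235550e-02, -5.00510566e-05]), 'position': array([205.13772627, 589.89692738, 302.80085902]), 'eef_rot': array([[-8.44704157e-04,  3.28518675e-01,  9.44497097e-01],
       [-1.71952076e-03,  9.44495561e-01, -3.28519678e-01],
       [-9.99998165e-01, -1.90158431e-03, -2.32924645e-04]]), 'force': array([ 0.19745154,  0.57662295, -0.50566157]), 'ft_torque': array([ 0.01669494,  0.03337454, -0.02611307]), 'gripper_width': 1.0009868198626324}
scene {'mtx': array([[505.06966315,   0.        , 319.46297777],
       [  0.        , 505.06966315, 235.8067353 ],
       [  0.        ,   0.        ,   1.        ]]), 'xyz': array([1269.79908204,  178.03226808,  817.53689001]), 'orientation': array([[-0.23956867, -0.70120938,  0.67150001],
       [ 0.9708322
[... 297 characters left out ...]
56362]), 'orientation': array([[-0.99779815,  0.01701947, -0.06410299],
       [-0.0634722 , -0.52539953,  0.84848489],
       [-0.01923892,  0.85068541,  0.52532294]])}
wrist {'mtx': array([[383.61645986,   0.        , 320.37261628],
       [  0.        , 383.61645986, 239.58416712],
       [  0.        ,   0.        ,   1.        ]]), 'tool_from_camera': array([[ 5.14750615e-05,  3.01024597e-01, -9.53616374e-01,
        -7.08640398e+01],
       [ 9.99999927e-01,  3.46212545e-04,  1.63266439e-04,
        -4.28320052e-01],
       [ 3.79301166e-04, -9.53616313e-01, -3.01024557e-01,
        -7.80366521e+01],
       [ 0.00000000e+00,  0.00000000e+00,  0.00000000e+00,
         1.00000000e+00]])}
```

View pics/scene0.png

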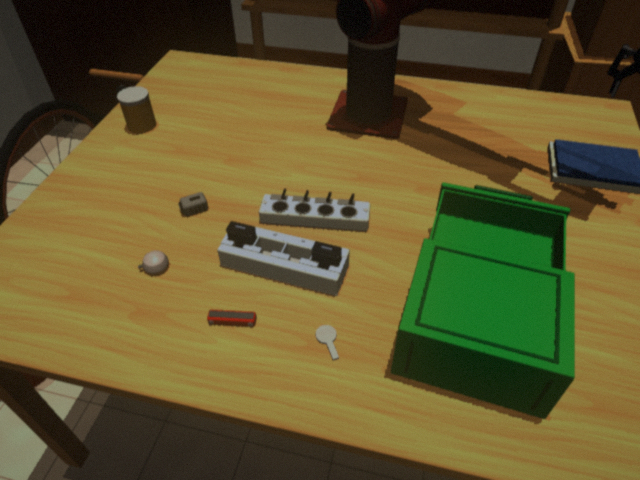

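View pics/side0.png

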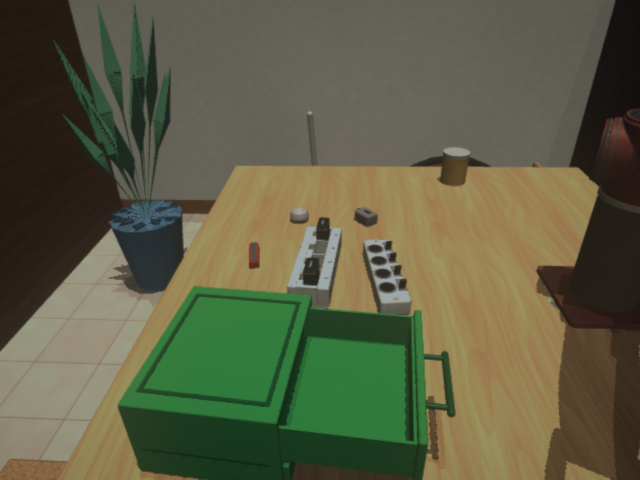

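View pics/wrist0.png

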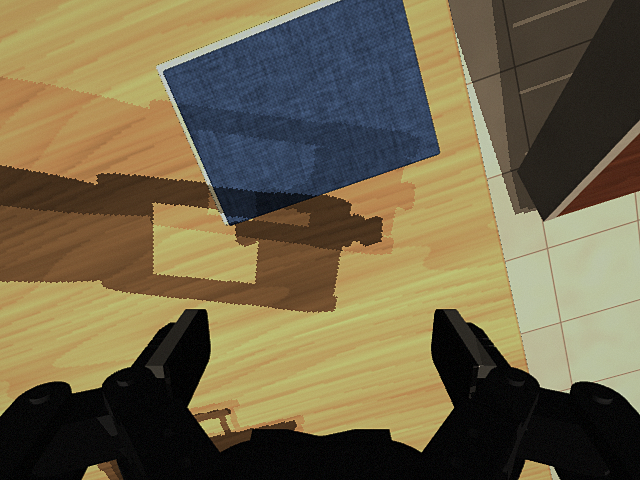

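The scene view shows the strip at (315,212), the dock at (285,258) with packs at about (240,235) and (327,253), the lamp at (193,203), and the drawer at (500,235). I'll enlarge crops.

```bash
python3 - <<'E'
import cv2
a=cv2.imread("pics/scene0.png");b=cv2.imread("pics/side0.png")
cv2.imwrite("pics/c1.png",cv2.resize(a[180:300,170:380],None,fx=3.8,fy=3.8,interpolation=cv2.INTER_CUBIC))
cv2.imwrite("pics/c2.png",cv2.resize(a[170:420,380:590],None,fx=2.4,fy=2.4,interpolation=cv2.INTER_CUBIC))
cv2.imwrite("pics/c3.png",cv2.resize(b[195:320,270:430],None,fx=4.6,fy=4.6,interpolation=cv2.INTER_CUBIC))
E
```

```text
(no output)
```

View pics/c1.png

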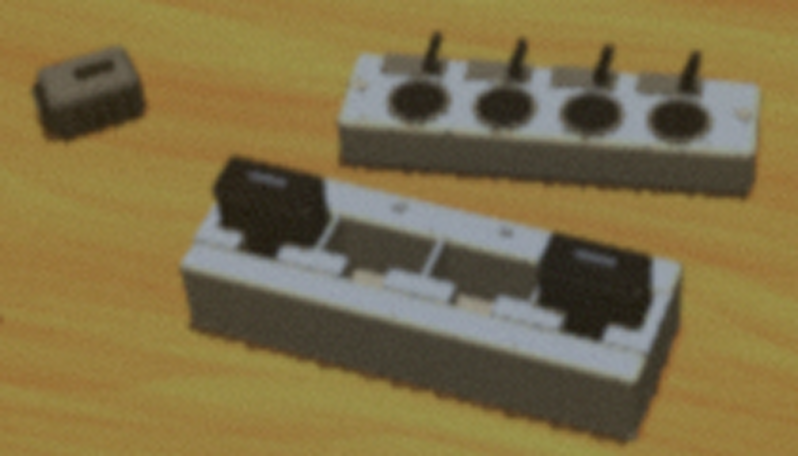

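View pics/c2.png

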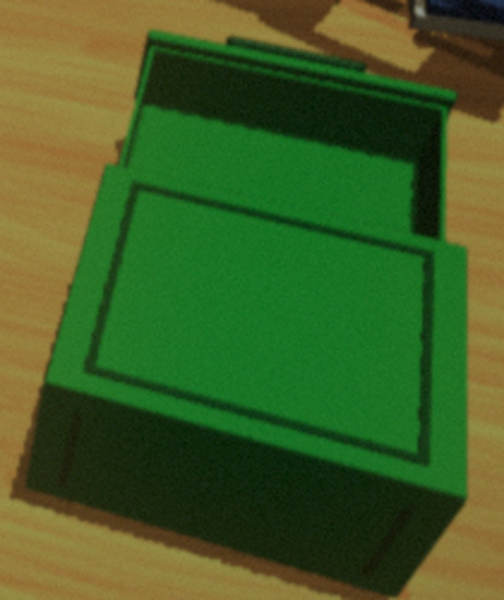

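View pics/c3.png

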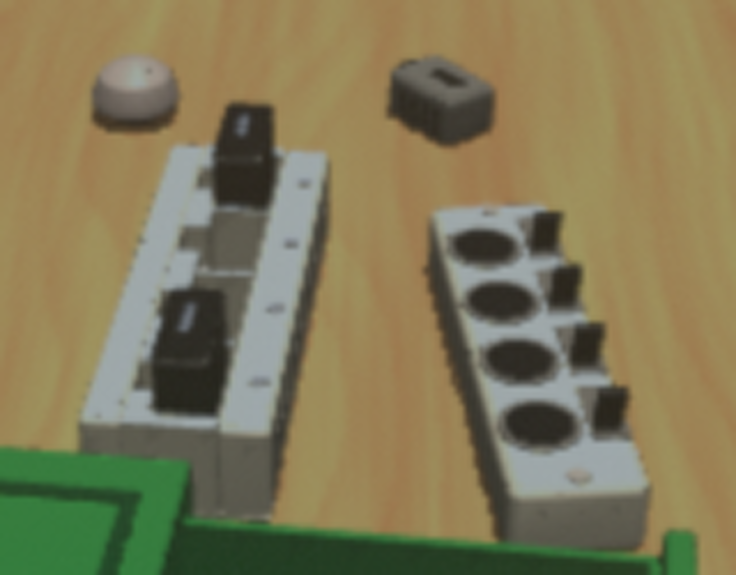

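```bash
cat > h.py <<'E'
import numpy as np, cv2
from scipy.optimize import least_squares
from plant import sense,get_image,camera_params
def T(name,s=None):
    p=camera_params(name)
    if name=="wrist":
        s=s or sense(); W=np.eye(4);W[:3,:3]=s["eef_rot"];W[:3,3]=s["position"]
        W=W@p["tool_from_camera"]; return p["mtx"],W[:3,:3],W[:3,3]
    return p["mtx"],p["orientation"],p["xyz"]
def proj(P,cam):
    K,R,c=cam; q=(np.asarray(P,float)-c)@R; q=q*[1,-1,-1]; u=q@K.T; return u[...,:2]/u[...,2:]
def ray(px,cam,z):
    K,R,c=cam; d=np.linalg.inv(K)@np.array([px[0],px[1],1.]); d=R@(d*[1,-1,-1]); return c+d*(z-c[2])/d[2]
def fit(obs,x0):
    # obs: list (cam, local xyz, px)
    def w(p,l): c,s=np.cos(p[2]),np.sin(p[2]); return np.array([p[0]+c*l[0]-s*l[1],p[1]+s*l[0]+c*l[1],l[2]])
    f=lambda p: np.concatenate([proj(w(p,l),c)-px for c,l,px in obs])
    r=least_squares(f,x0,loss="soft_l1",x_scale=[10,10,.05]); return r.x, f(r.x).reshape(-1,2)
def goto(dx,dy,dz):pass
E
cat > fit0.py <<'E'
from h import *
S=T("scene");D=T("side")
c1=lambda u,v:(u/3.8+170,v/3.8+180)
c2=lambda u,v:(u/2.4+380,v/2.4+170)
c3=lambda u,v:(u/4.6+270,v/4.6+195)
strip=[(S,l,c1(*p)) for l,p in [((-32,-125,38),(360,57)),((-32,125,38),(758,88)),((32,125,38),(752,155)),((32,-125,38),(341,122)),((32,125,0),(748,193)),((32,-125,0),(341,162))]]
strip+=[(D,l,c3(*p)) for l,p in [((-32,125,38),(647,487)),((32,125,38),(507,493)),((32,-125,38),(433,212))]]
dock=[(S,l,c1(*p)) for l,p in [((48,-130.5,52),(182,265)),((48,130.5,52),(637,380)),((48,130.5,0),(630,440)),((48,-130.5,0),(190,328)),((-40,130.5,52),(681,265))]]
dock+=[(D,l,c3(*p)) for l,p in [((-40,-130.5,52),(328,153)),((-40,130.5,52),(270,435)),((48,130.5,52),(83,422)),((48,-130.5,52),(172,150))]]
unit=[(S,l,c2(*p)) for l,p in [((-105,-131,142),(105,165)),((-105,131,142),(467,245)),((105,131,142),(465,495)),((105,-131,142),(45,383)),((105,-131,0),(25,490)),((105,131,0),(395,595))]]
unit+=[(D,l,p) for l,p in [((-105,-131,142),(313,297)),((-105,131,142),(275,405)),((105,131,142),(120,405)),((105,-131,142),(195,290))]]
for n,o in (("strip",strip),("dock",dock),("unit",unit)):
    p,r=fit(o,[600,0,0]);print(n,p.round(3));print(np.abs(r).round(1).tolist())
print("lamp top",ray(c1(90,70),S,32),ray(c3(445,85),D,32))
# drawer front panel top corners
print("dfront",ray(c2(150,32),S,132),ray(c2(455,92),S,132))
print("handle", ray(c2(230,38),S,106),ray(c2(365,66),S,106), ray((448,355),D,106),ray((451,411),D,106))
for n,px in (("bell",(153,263)),("mt",(231,318)),("key",(326,335))):print(n,ray(px,S,10))
E
python3 fit0.py
```

```text
strip [ 4.55652e+02 -4.16660e+01  1.05000e-01]
[[1.0, 2.5], [1.3, 1.6], [0.9, 0.2], [2.0, 0.9], [1.0, 2.2], [0.4, 0.5], [0.8, 0.1], [0.6, 0.1], [0.5, 1.6]]
dock [ 6.05718e+02 -6.86320e+01 -8.00000e-02]
[[1.6, 0.3], [0.2, 0.2], [1.6, 0.6], [0.1, 0.4], [1.1, 1.4], [0.3, 0.6], [0.3, 0.4], [1.4, 0.6], [0.5, 1.8]]
unit [ 7.14615e+02  3.25002e+02 -8.90000e-02]
[[0.2, 1.9], [0.3, 0.7], [1.2, 0.5], [0.5, 1.5], [0.4, 1.2], [0.0, 0.9], [0.6, 2.3], [3.2, 18.8], [2.1, 0.0], [1.2, 4.4]]
lamp top [ 487.94407678 -324.80869524   32.        ] [ 488.63507394 -314.11560132   32.        ]
dfront [424.33887059 226.92822039 132.        ] [444.00276012 476.06189356 132.        ]
handle [384.31155981 298.97117057 106.        ] [395.71823356 414.442587   106.        ] [385.2423599  299.93773247 106.        ] [399.4800835  405.36901697 106.        ]
bell [ 676.20619382 -339.63988062   10.        ]
mt [ 769.36063692 -128.5868534    10.        ]
key [763.81718225  57.77531461  10.        ]
```

Call:
arm_command --series '[[[0,0,0,-0.21,0.5],[0,0,0,-0.21,0.0],[0,0,0,-0.21,0.0],[0,0,0,-0.21,0.0],[0,-0.88,0.27,0,0],[0,-0.88,0.27,0,0],[0,-0.88,0.27,0,0],[0,-0.88,0.27,0,0],[0,-0.88,0.27,0,0],[0,-0.88,0.27,0,0],[0,-0.88,0.27,0,0],[0,-0.88,0.27,0,0],[0,-0.88,0.27,0,0],[0,-0.88,0.27,0,0],[0,-0.88,0.27,0,0],[0,-0.88,0.27,0,0],[0,-0.88,0.27,0,0],[0,-0.88,0.27,0,0],[0,-0.88,0.27,0,0],[0,0,0,0,0]]]'

```text
t: 1.82
position: [341.6, 270.1, 303.7]
eef_rot: [[0.0, -0.102, 0.995], [-0.002, 0.995, 0.102], [-1.0, -0.002, 0.0]]
force: [0.2, -0.2, -0.9]
gripper_width: 0.001
```

Call:
arm_command --series '[[[0,-0.88,0.27,0,0],[0,-0.88,0.27,0,0],[0,-0.88,0.27,0,0],[0,-0.88,0.27,0,0],[0,-0.88,0.27,0,0],[0,-0.88,0.27,0,0],[0,-0.88,0.27,0,0],[0,-0.88,0.27,0,0],[0,-0.88,0.27,0,0],[0,0,0,0,0],[0,0,0,0,0]]]'

```text
t: 2.73
position: [422.0, 81.9, 303.7]
eef_rot: [[-0.001, -0.103, 0.995], [0.0, 0.995, 0.103], [-1.0, 0.001, -0.001]]
force: [0.2, -0.4, 0.8]
gripper_width: 0.001
```

```bash
python3 - <<'E'
from h import *
s=sense();print(s["position"].round(1),s["force"].round(1))
cv2.imwrite("pics/w1.png",get_image("wrist")[:,:,::-1])
E
```

```text
[422.   81.9 303.7] [ 0.2 -0.4  0.8]
```

View pics/w1.png

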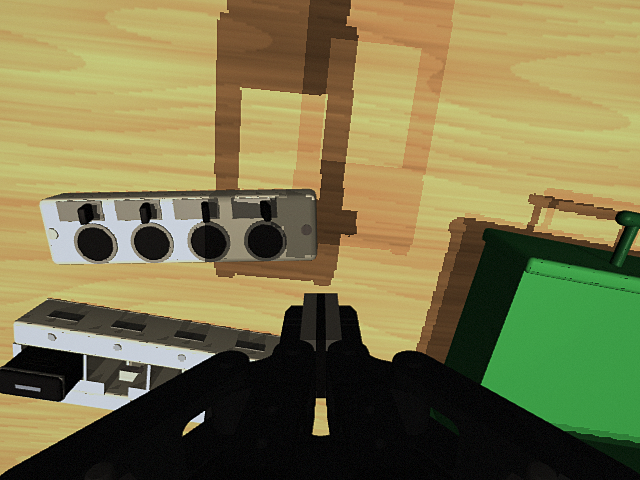

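```bash
python3 - <<'E'
from h import *
a=cv2.imread("pics/w1.png")
cv2.imwrite("pics/c4.png",cv2.resize(a[175:290,25:335],None,fx=2.58,fy=2.58,interpolation=cv2.INTER_CUBIC))
W=T("wrist")
p=[455.65,-41.67,.105];c,s=np.cos(p[2]),np.sin(p[2])
for l in [(-32,-125,38),(-32,125,38),(32,125,38),(32,-125,38),(-21,78,38),(-21,-78,38)]:
    print(l,proj((p[0]+c*l[0]-s*l[1],p[1]+s*l[0]+c*l[1],l[2]),W).round(1), ((proj((p[0]+c*l[0]-s*l[1],p[1]+s*l[0]+c*l[1],l[2]),W)-[25,175])*2.58).round())
E
```

```text
(-32, -125, 38) [ 36.7 198. ] [30. 59.]
(-32, 125, 38) [317.9 197.6] [756.  58.]
(32, 125, 38) [318.1 264.8] [756. 232.]
(32, -125, 38) [ 51.9 265.2] [ 69. 233.]
(-21, 78, 38) [265.5 209.7] [621.  90.]
(-21, -78, 38) [ 91.8 210. ] [172.  90.]
```

View pics/c4.png

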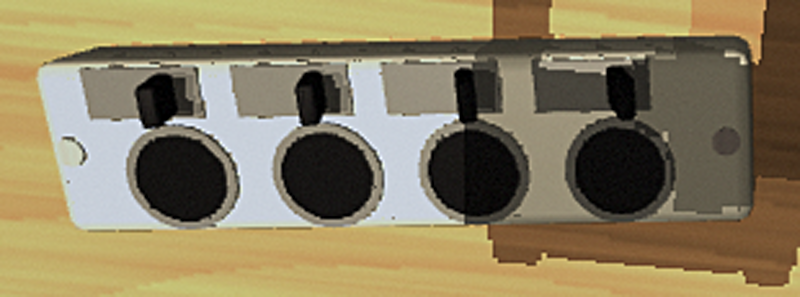

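```bash
cat >> fit0.py <<'E'
print("---")
W=T("wrist")
c4=lambda u,v:(u/2.58+25,v/2.58+175)
o=[(W,l,c4(*p)) for l,p in [((-32,-125,38),(38,63)),((-32,125,38),(752,52)),((32,125,38),(752,217)),((32,-125,38),(80,230))]]
for q in (o,o+strip):
    p,r=fit(q,[455,-41,.1]);print(p.round(3));print(np.abs(r).round(1).tolist())
for y in (125,-115):
    print(y,p[0]-21*np.cos(p[2])-y*np.sin(p[2]),p[1]-21*np.sin(p[2])+y*np.cos(p[2]))
E
python3 fit0.py | sed -n '/---/,$p'
```

```text
---
[ 4.54214e+02 -4.08370e+01  1.23000e-01]
[[2.4, 0.4], [1.8, 1.6], [3.2, 2.1], [2.2, 2.0]]
[ 4.54879e+02 -4.15130e+01  1.17000e-01]
[[3.0, 0.6], [1.2, 0.1], [2.3, 3.5], [3.3, 1.8], [1.1, 2.3], [1.3, 2.3], [1.3, 0.5], [1.8, 0.7], [1.3, 1.6], [0.2, 0.8], [1.9, 0.0], [0.6, 0.3], [0.7, 1.5]]
125 419.4272035044413 80.17954158902961
-115 447.4508049186323 -158.17875544251606
```

Call:
arm_command --series '[[[1,0,-0.1,-0.027,0],[1,0,0,0,0],[1,0,0,0,0],[1,0,0,0,0],[1,0,0,0,0],[1,0,0,0,0],[0.8,0,0,0,0],[0.2,0,0,0,0],[0,0,0,0,0],[0,0,0,0,0]]]'

```text
t: 3.62
position: [419.6, 82.6, 129.6]
eef_rot: [[0.0, -0.12, 0.993], [0.0, 0.993, 0.12], [-1.0, 0.0, 0.0]]
force: [-0.3, 0.6, 0.5]
gripper_width: -0.001
```

Call:
arm_command --series '[[[0.06,-0.2,0,0,0],[0,-0.4,0,0,0],[0,-0.4,0,0,0],[0,-0.4,0,0,0],[0,-0.4,0,0,0],[0,-0.4,0,0,0],[0,-0.4,0,0,0],[0,-0.4,0,0,0],[0,-0.4,0,0,0],[0,-0.4,0,0,0],[0,-0.4,0,0,0],[0,-0.4,0,0,0],[0,-0.4,0,0,0],[0,-0.4,0,0,0],[0,-0.4,0,0,0],[0,-0.4,0,0,0],[0,-0.4,0,0,0],[0,-0.4,0,0,0],[0,-0.4,0,0,0],[0,-0.4,0,0,0]]]'

```text
t: 5.28
position: [442.7, -112.7, 127.7]
eef_rot: [[-0.0, -0.119, 0.993], [0.0, 0.993, 0.119], [-1.0, 0.0, -0.0]]
force: [-5.7, 0.8, 15.7]
gripper_width: -0.0
```

Call:
arm_command --series '[[[0,-0.4,0,0,0],[0,-0.4,0,0,0],[0,-0.4,0,0,0],[0,-0.4,0,0,0],[0,-0.4,0,0,0],[0,-0.4,0,0,0],[0,0,0,0,0]]]'

```text
t: 5.87
position: [450.1, -173.2, 127.6]
eef_rot: [[0.001, -0.118, 0.993], [-0.001, 0.993, 0.118], [-1.0, -0.001, 0.001]]
force: [0.4, 0.4, 0.0]
gripper_width: -0.001
```

```bash
python3 - <<'E'
from h import *
s=sense();print(s["position"].round(1),s["force"].round(1))
a=get_image("side")[:,:,::-1];b=get_image("scene")[:,:,::-1]
cv2.imwrite("pics/c5.png",np.hstack([cv2.resize(a[195:320,270:430],(640,500)),cv2.resize(b[150:250,240:390],(160,107))[:0].repeat(0,0)] if 0 else [cv2.resize(a[195:320,270:430],(640,500))]))
E
```

```text
[ 450.1 -173.2  127.6] [0.4 0.4 0. ]
```

View pics/c5.png

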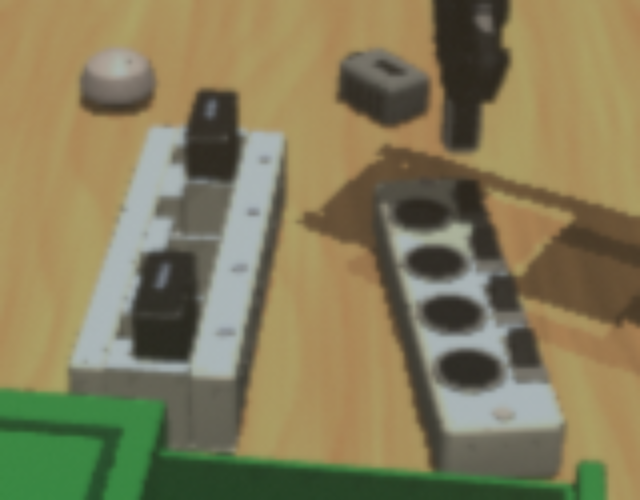

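The four paddles look flat in this view. I'll go up and check from the wrist camera.

Call:
arm_command --series '[[[-1,0,0,0,0],[-1,0.5,0,0,0],[-1,1,0,0,0.3],[-1,1,0,0,0.5],[-1,1,0,0,0.5],[-1,1,0,0,0.5],[-1,0.5,0,0,0.5],[0,0,0,0,0.5],[0,0,0,0,0.5]]]'

```text
t: 6.72
position: [435.4, -46.3, 304.0]
eef_rot: [[0.004, -0.121, 0.993], [-0.001, 0.993, 0.121], [-1.0, -0.001, 0.004]]
force: [-0.4, 0.1, -1.0]
gripper_width: 0.499
```

```bash
python3 - <<'E'
from h import *
s=sense();print(s["position"].round(1),s["force"].round(1))
a=get_image("wrist")[:,:,::-1]; cv2.imwrite("pics/w2.png",a)
E
```

```text
[435.4 -46.3 304. ] [-0.4  0.1 -1. ]
```

View pics/w2.png

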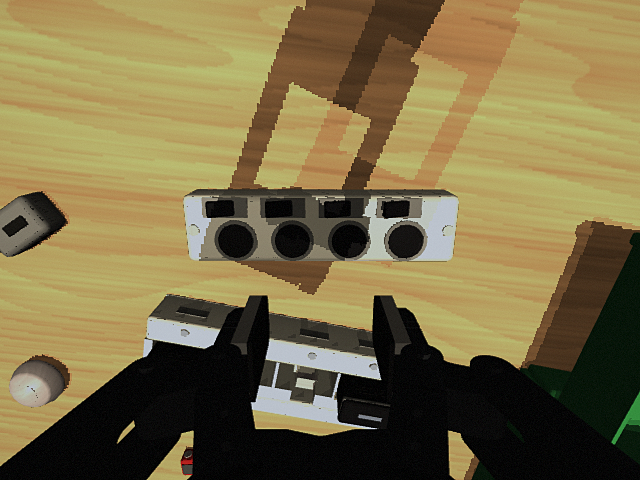

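All four paddles lie towards -y, at (220,209), (278,209), (338,209) and (396,209), so the strip is off. Next I'll look at the dock from above.

Call:
arm_command --series '[[[0,-0.17,0.9,0,0.3],[0,-0.17,0.9,0,0],[0,-0.17,0.9,0,0],[0,-0.17,0.9,0,0],[0,-0.17,0.9,0,0],[0,-0.17,0.9,0,0],[0,-0.17,0.9,0,0],[0,-0.17,0.9,0,0],[0,-0.17,0.9,0,0],[0,0,0,0,0],[0,0,0,0,0],[0,0,0,0,0]]]'

```text
t: 7.77
position: [639.3, -61.4, 300.3]
eef_rot: [[-0.004, -0.118, 0.993], [0.001, 0.993, 0.118], [-1.0, 0.001, -0.004]]
force: [0.8, 0.9, -0.3]
gripper_width: 0.001
```

```bash
python3 - <<'E'
from h import *
s=sense();print(s["position"].round(1),s["force"].round(1),s["eef_rot"].round(3).tolist())
a=get_image("wrist")[:,:,::-1]; cv2.imwrite("pics/w3.png",a)
W=T("wrist",s); np.savez("w3.npz",K=W[0],R=W[1],c=W[2])
cv2.imwrite("pics/c6.png",cv2.resize(a[140:330,140:500],None,fx=2.2,fy=2.2,interpolation=cv2.INTER_CUBIC))
E
```

```text
[639.3 -61.4 300.3] [ 0.8  0.9 -0.3] [[-0.004, -0.118, 0.993], [0.001, 0.993, 0.118], [-1.0, 0.001, -0.004]]
```

View pics/w3.png

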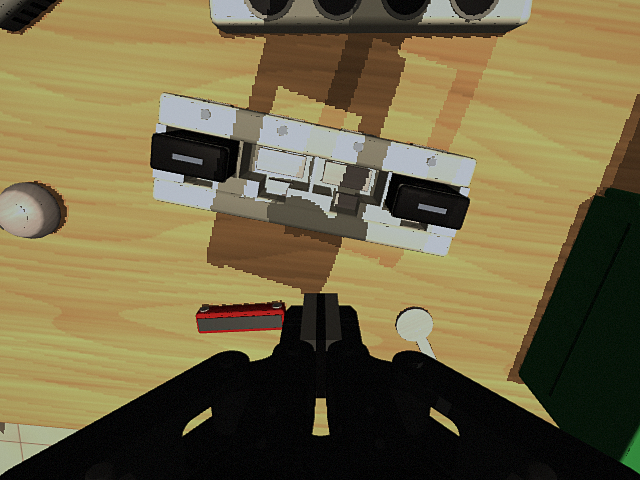

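View pics/c6.png

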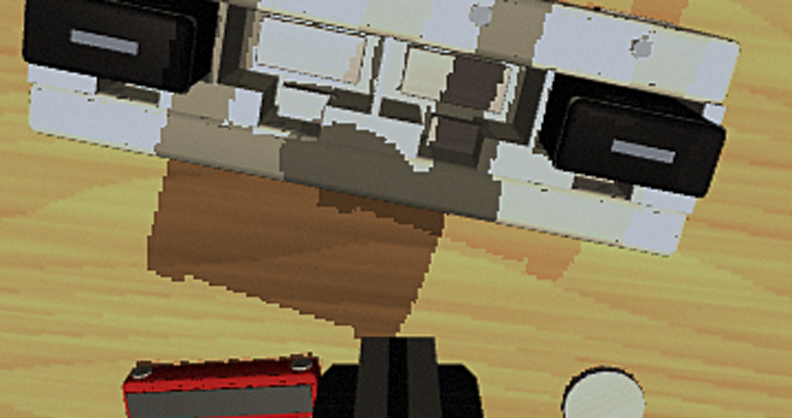

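```bash
cat >> fit0.py <<'E'
print("+++")
z=np.load("w3.npz");W3=(z["K"],z["R"],z["c"])
c6=lambda u,v:(u/2.2+140,v/2.2+140)
o=[(W3,l,p) for l,p in [((-40,-130.5,52),(161,93)),((-40,130.5,52),(476.5,158)),((48,130.5,52),(446,256)),((48,-130.5,52),(153,201.5))]]
for q in (o,o+dock):
    p,r=fit(q,[605,-68,-.08]);print(p.round(3));print(np.abs(r).round(1).tolist())
for y in (93,-93):
    P=(p[0]-y*np.sin(p[2]),p[1]+y*np.cos(p[2]),84); print(y,np.round(P,1),proj(P,W3))
print(ray(c6(643,152),W3,84),ray(c6(104,42),W3,84))
print("pack corners",[ray(c6(*q),W3,84).round(1) for q in [(572,98),(722,133),(700,193),(556,160)]])
E
python3 fit0.py | sed -n '/+++/,$p'
```

```text
+++
[ 6.0618e+02 -7.0662e+01 -7.5000e-02]
[[2.5, 0.4], [2.9, 0.1], [2.3, 1.3], [1.6, 0.2]]
[ 6.06017e+02 -6.97150e+01 -7.60000e-02]
[[1.2, 0.6], [4.1, 0.0], [3.3, 1.3], [0.5, 0.0], [2.2, 0.0], [0.2, 0.0], [1.2, 0.4], [0.4, 0.2], [0.6, 1.7], [0.1, 0.9], [0.5, 0.8], [1.2, 0.8], [0.8, 1.9]]
93 [613.  23.  84.] [433.84694804 204.71352869]
-93 [ 599.  -162.5   84. ] [189.94730629 156.95499585]
[616.53610709  22.52260556  84.        ] [ 600.78052769 -164.37812116   84.        ]
pack corners [array([600.9,  -5.4,  84. ]), array([606.7,  48.3,  84. ]), array([628.7,  45.6,  84. ]), array([622.9,  -7.1,  84. ])]
```

Call:
arm_command --series '[[[0,0,0,0.226,0],[0,0,0,0.226,0],[0,0,0,0.226,0],[0,0,0,0.226,0],[0,0,0,0.226,0],[0,0,0,0.226,0],[0,0,0,0.226,0],[0,0,0,0.226,0],[0,0,0,0.226,0],[0,0,0,0.226,0],[0,0,0,0.226,0],[0,0,0,0.226,0],[0,0,0,0.226,0],[0,0,0,0.226,0],[0,0,0,0.226,0],[0,-0.32,-0.81,0,0],[0,-0.32,-0.81,0,0],[0,-0.32,-0.81,0,0],[0,-0.32,-0.81,0,0],[0,0,0,0,0]]]'

```text
t: 9.48
position: [613.5, 25.6, 302.7]
eef_rot: [[-0.001, 0.997, -0.082], [0.002, -0.082, -0.997], [-1.0, -0.001, -0.002]]
force: [0.9, -0.1, -0.2]
gripper_width: -0.002
```

Call:
arm_command --series '[[[1,0,0,0,0],[1,0,0,0,0],[1,0,0,0,0],[1,0,0,0,0],[0.8,0,0,0,0],[0,0,0,0,0],[0,0,0,0,0]]]'

```text
t: 10.07
position: [614.2, 22.0, 181.6]
eef_rot: [[-0.003, 0.996, -0.085], [0.0, -0.085, -0.996], [-1.0, -0.003, 0.0]]
force: [-0.2, -0.3, 0.5]
gripper_width: 0.002
```

Call:
arm_command --series '[[[0.5,0,0,0,0],[0.4,0,0,0,0],[0.08,0,0,0,0],[0,0,0,0,0],[0,0,0,0,0]]]'

```text
t: 10.48
position: [615.6, 22.3, 158.3]
eef_rot: [[0.001, 0.996, -0.085], [-0.0, -0.085, -0.996], [-1.0, 0.001, 0.0]]
force: [-0.0, 0.5, -0.3]
gripper_width: -0.002
```

Call:
arm_command --series '[[[0.12,0,0,0,0],[0,0,0,0,0],[0,0,0,0,0]]]'

```text
t: 10.73
position: [616.2, 22.3, 156.3]
eef_rot: [[0.002, 0.996, -0.085], [-0.0, -0.085, -0.996], [-1.0, 0.002, 0.0]]
force: [-1.0, -0.3, 4.4]
gripper_width: 0.0
```

Call:
arm_command --series '[[[0.12,0,0,0,0],[0.08,0,0,0,0],[0,0,0,0,0],[0,0,0,0,0]]]'

```text
t: 11.07
position: [616.6, 22.3, 151.9]
eef_rot: [[0.003, 0.996, -0.085], [-0.0, -0.085, -0.996], [-1.0, 0.003, 0.0]]
force: [-1.7, 0.0, 9.6]
gripper_width: -0.002
```

Call:
arm_command --series '[[[0.06,0,0,0,0],[0,0,0,0,0],[0,0,0,0,0]]]'

```text
t: 11.32
position: [616.7, 22.3, 150.6]
eef_rot: [[0.003, 0.996, -0.085], [-0.0, -0.085, -0.996], [-1.0, 0.003, 0.0]]
force: [-1.6, 0.2, 8.9]
gripper_width: -0.002
```

Call:
arm_command --series '[[[-0.3,0,0,0,0],[-0.6,0,0,0,0],[-1,0,0,0,0],[-0.8,0,0,0,0.4],[0,0,0,0,0.8],[0,0,0,0,0.8],[0,0,0,0,0.8],[0,0,0,0,0.8]]]'

```text
t: 11.98
position: [614.6, 22.4, 214.3]
eef_rot: [[-0.002, 0.996, -0.085], [0.0, -0.085, -0.996], [-1.0, -0.002, 0.0]]
force: [0.2, -1.0, -0.1]
gripper_width: 0.708
```

```bash
cat > snap.py <<'E'
import sys
from h import *
# snap.py cam out [x0 y0 x1 y1]
s=sense();print(s["t"].__round__(2),s["position"].round(1),s["force"].round(1),round(s["gripper_width"],3),s["joint_positions"].round(2))
a=get_image(sys.argv[1])[:,:,::-1]
W=T(sys.argv[1],s); np.savez(f"pics/{sys.argv[2]}.npz",K=W[0],R=W[1],c=W[2])
if len(sys.argv)>3:
    x0,y0,x1,y1=map(int,sys.argv[3:]);f=min(800/(x1-x0),600/(y1-y0));a=cv2.resize(a[y0:y1,x0:x1],None,fx=f,fy=f,interpolation=cv2.INTER_CUBIC);print("scale",f)
cv2.imwrite(f"pics/{sys.argv[2]}.png",a)
E
python3 snap.py wrist w4; python3 snap.py side s4 270 195 430 315
```

```text
11.98 [614.6  22.4 214.3] [ 0.2 -1.  -0.1] 0.708 [-0.09  0.27  1.64 -0.    1.23 -0.01]
12.03 [614.5  22.4 214.2] [ 0.5  0.3 -0.4] 0.791 [-0.09  0.27  1.64 -0.    1.23 -0.01]
scale 5.0
```

View pics/w4.png

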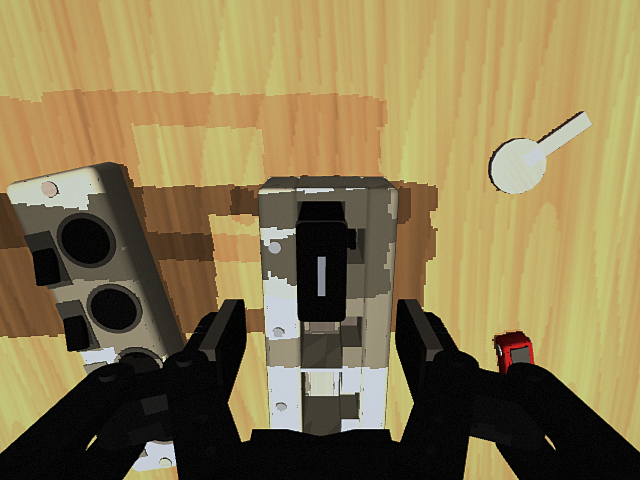

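View pics/s4.png

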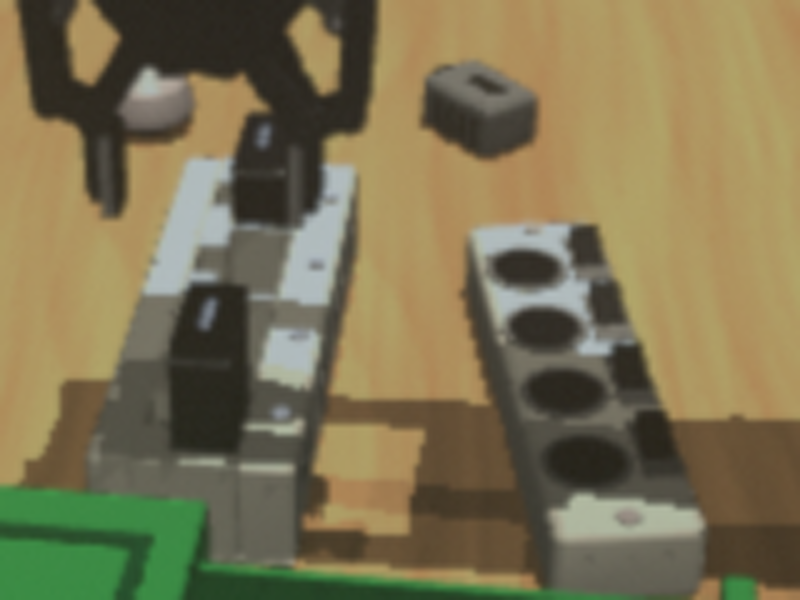

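Pack1 has sprung up; its top spans roughly (297–347, 222–320) in the wrist view.

```bash
python3 - <<'E'
from h import *
z=np.load("pics/w4.npz");W=(z["K"],z["R"],z["c"])
for q in [(297,222),(346,226),(347,319),(299,320)]: print(ray(q,W,100).round(1))
P=np.mean([ray(q,W,100) for q in [(297,222),(346,226),(347,319),(299,320)]],0);print(P)
E
```

```text
[603.9  51.  100. ]
[628.1  46.9 100. ]
[625.2  -5.3 100. ]
[599.3  -3.7 100. ]
[614.12871545  22.22483499 100.        ]
```

Call:
arm_command --series '[[[1,0,0,0,0.9],[1,0,0,0,0.9],[0.8,0,0,0,0.9],[0.5,0,0,0,0.9],[0,0,0,0,0.6],[0,0,0,0,0],[0,0,0,0,0],[0,0,0,0,0],[0,0,0,0,0],[0,0,0,0,0],[0,0,0,0,0]]]'

```text
t: 13.0
position: [616.3, 22.3, 134.8]
eef_rot: [[0.003, 0.996, -0.085], [-0.0, -0.085, -0.996], [-1.0, 0.003, -0.0]]
force: [0.2, -0.3, 2.8]
gripper_width: 0.299
```

Call:
arm_command --series '[[[-0.4,0,0,0,0],[-0.8,0,0,0,0],[-0.8,0,0,0,0],[-0.8,0,0,0,0],[-0.8,0,0,0,0],[-0.8,0,0,0,0],[-0.8,0,0,0,0],[-0.6,0,0,0,0],[0,0,0,0,0],[0,0,0,0,0]]]'

```text
t: 13.83
position: [615.6, 22.4, 279.4]
eef_rot: [[0.002, 0.996, -0.085], [-0.0, -0.085, -0.996], [-1.0, 0.002, 0.0]]
force: [-0.1, 0.9, -1.5]
gripper_width: 0.299
```

```bash
python3 snap.py wrist w5; python3 snap.py side s5
```

```text
13.83 [615.6  22.4 279.4] [-0.1  0.9 -1.5] 0.299 [-0.09  0.22  1.58 -0.    1.35 -0.01]
13.88 [615.   22.4 277.8] [-0.1 -0.  -2.4] 0.299 [-0.09  0.22  1.58 -0.    1.35 -0.01]
```

View pics/w5.png

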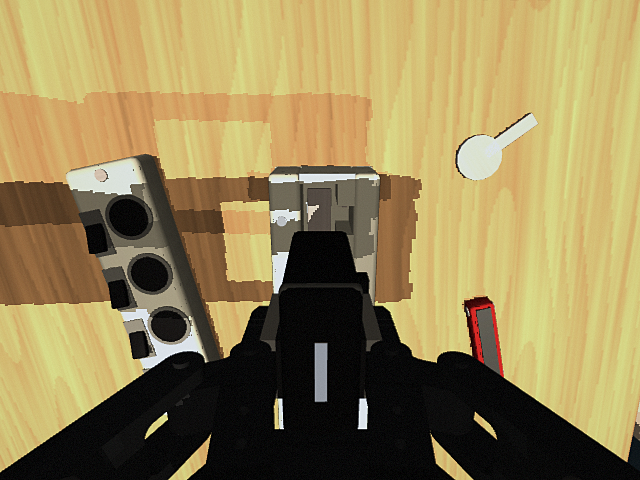

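View pics/s5.png

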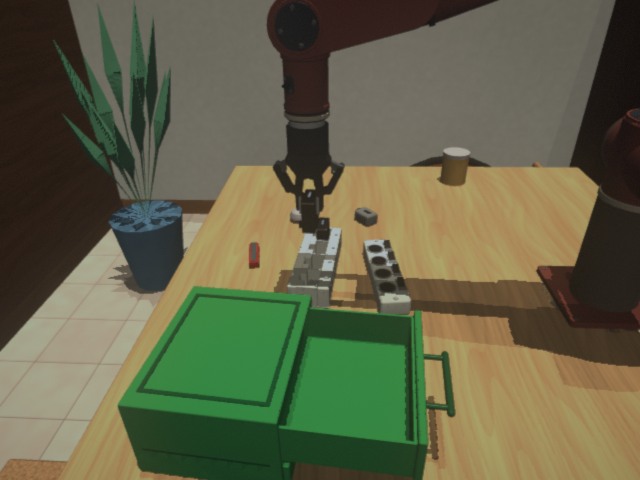

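Call:
arm_command --series '[[[-0.4,0,0,-0.23,0],[0,0,0,-0.23,0],[0,0,0,-0.23,0],[0,0,0,-0.23,0],[0,0,0,-0.23,0],[0,0,0,-0.23,0],[0,0,0,-0.23,0],[0,0,0,-0.23,0],[0,0,0,-0.23,0],[0,0,0,-0.23,0],[0,0,0,-0.23,0],[0,0,0,-0.23,0],[0,0,0,-0.23,0],[0,0,0,0,0],[0,0,0,0,0]]]'

```text
t: 15.18
position: [614.7, 22.4, 286.7]
eef_rot: [[-0.003, 0.094, 0.996], [0.0, 0.996, -0.094], [-1.0, -0.0, -0.003]]
force: [0.7, 0.4, -1.9]
gripper_width: 0.3
```

Call:
arm_command --series '[[[0,0.6,-0.32,0,0],[0,0.6,-0.32,0,0],[0,0.6,-0.32,0,0],[0,0.6,-0.32,0,0],[0,0.6,-0.32,0,0],[0,0.6,-0.32,0,0],[0,0.6,-0.32,0,0],[0,0.6,-0.32,0,0],[0,0.6,-0.32,0,0],[0,0.6,-0.32,0,0],[0,0.6,-0.32,0,0],[0,0.6,-0.32,0,0],[0,0.6,-0.32,0,0],[0,0.6,-0.32,0,0],[0,0.6,-0.32,0,0],[0,0.4,-0.2,0,0],[0,0,0,0,0],[0,0,0,0,0],[0,0,0,0,0]]]'

```text
t: 16.77
position: [512.2, 267.2, 288.2]
eef_rot: [[-0.0, 0.091, 0.996], [-0.001, 0.996, -0.091], [-1.0, -0.001, -0.0]]
force: [-0.1, 0.1, -1.9]
gripper_width: 0.298
```

```bash
python3 snap.py wrist w6; python3 snap.py side s6 100 150 500 450
```

```text
16.77 [512.2 267.2 288.2] [-0.1  0.1 -1.9] 0.298 [ 0.34  0.12  1.67 -0.    1.35 -1.14]
16.82 [512.3 267.  288.3] [ 0.7 -0.3 -1.7] 0.297 [ 0.34  0.12  1.67 -0.    1.35 -1.14]
scale 2.0
```

View pics/w6.png

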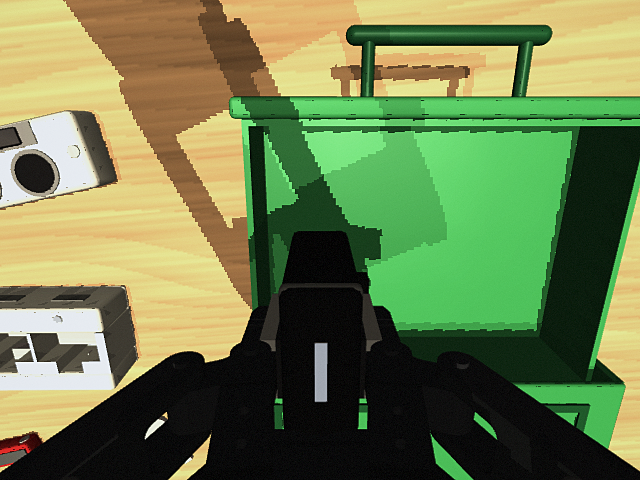

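View pics/s6.png

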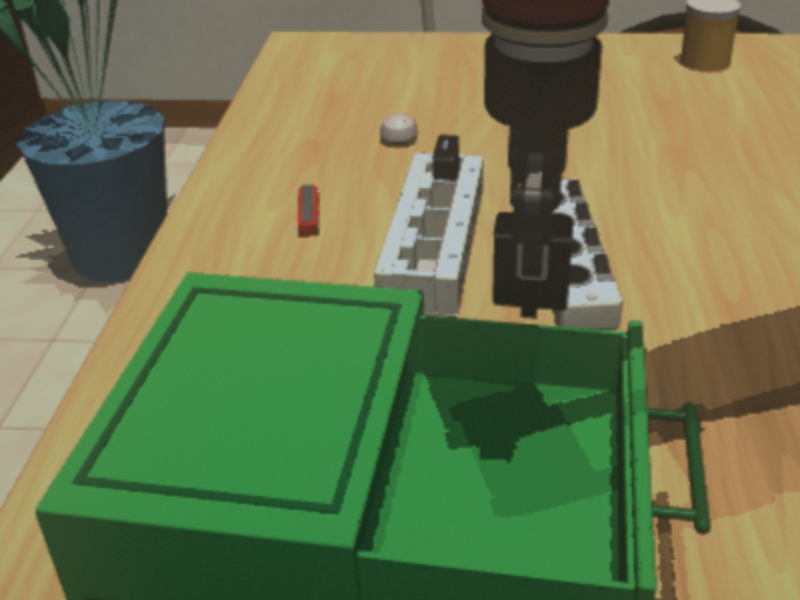

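```bash
cat > loc.py <<'E'
from h import *
U=np.array([714.6,325.]);yaw=-.0889;c,s=np.cos(yaw),np.sin(yaw);R=np.array([[c,-s],[s,c]])
O=U+R@[-191,0]
def tol(P): return R.T@(np.asarray(P)[:2]-O)
def tow(l): return O+R@np.asarray(l)
if __name__=="__main__":
    z=np.load("pics/w6.npz");W=(z["K"],z["R"],z["c"])
    for q,h in [((231,118),132),((232,97),132),((268,128),60),((577,130),60),((538,331),60),((624,383),142),((347,35),106),((551,36),106)]:
        P=ray(q,W,h);print(q,h,P.round(1),tol(P).round(1))
E
python3 loc.py
```

```text
(231, 118) 132 [429.5 223.9 132. ] [ -84. -126.]
(232, 97) 132 [418.6 226.2 132. ] [ -95.1 -124.7]
(268, 128) 60 [437.6 234.4  60. ] [ -76.9 -114.9]
(577, 130) 60 [460.2 464.9  60. ] [-74.9 116.7]
(538, 331) 60 [630.3 449.2  60. ] [ 96.  116.2]
(624, 383) 142 [622.  461.9 142. ] [ 86.6 128.1]
(347, 35) 106 [388.9 294.1 106. ] [-130.7  -59.7]
(551, 36) 106 [400.5 414.4 106. ] [-129.8   61.1]
```

Call:
arm_command --series '[[[0.8,0,0,0,0],[0.8,0,0,0,0],[0.8,0,0,0,0],[0.8,0,0,0,0],[0.8,0,0,0,0],[0.5,0,0,0,0],[0.2,0,0,0,0],[0,0,0,0,0],[0,0,0,0,0]]]'

```text
t: 17.62
position: [512.7, 267.6, 171.6]
eef_rot: [[0.001, 0.091, 0.996], [0.0, 0.996, -0.091], [-1.0, 0.0, 0.001]]
force: [0.6, 0.2, -1.6]
gripper_width: 0.299
```

Call:
arm_command --series '[[[0.1,0,0,0,0],[0,0,0,0,0],[0,0,0,0,0]]]'

```text
t: 17.87
position: [512.5, 267.9, 169.3]
eef_rot: [[0.001, 0.09, 0.996], [0.001, 0.996, -0.09], [-1.0, 0.001, 0.001]]
force: [-0.1, 0.4, -1.9]
gripper_width: 0.296
```

Call:
arm_command --series '[[[0.1,0,0,0,0],[0,0,0,0,0],[0,0,0,0,0]]]'

```text
t: 18.12
position: [512.0, 267.7, 165.9]
eef_rot: [[-0.0, 0.09, 0.996], [-0.0, 0.996, -0.09], [-1.0, -0.0, -0.0]]
force: [-0.4, 0.4, -2.1]
gripper_width: 0.293
```

Call:
arm_command --series '[[[0.06,0,0,0,0],[0,0,0,0,0],[0,0,0,0,0]]]'

```text
t: 18.37
position: [512.7, 267.7, 165.2]
eef_rot: [[0.001, 0.09, 0.996], [0.0, 0.996, -0.09], [-1.0, 0.0, 0.001]]
force: [0.1, -1.1, 2.9]
gripper_width: 0.296
```

Call:
arm_command --series '[[[0,0,0,0,0.4],[0,0,0,0,0.5],[0,0,0,0,0.5],[0,0,0,0,0.5],[-0.3,0,0,0,0.5],[-1,0,0,0,0.5],[-1,0,0,0,0.5],[-1,0,0,0,0.5],[-1,0,0,0,0.3],[-1,0,0,0,0],[0,0,0,0,0],[0,0,0,0,0]]]'

```text
t: 19.37
position: [513.0, 268.0, 299.6]
eef_rot: [[0.004, 0.09, 0.996], [0.002, 0.996, -0.09], [-1.0, 0.002, 0.004]]
force: [-1.2, 0.1, -0.5]
gripper_width: -0.0
```

```bash
python3 snap.py wrist w7; python3 snap.py side s7 100 150 500 450
```

```text
19.37 [513.  268.  299.6] [-1.2  0.1 -0.5] -0.0 [ 0.35  0.11  1.66  0.    1.37 -1.14]
19.42 [512.2 267.7 297.5] [-0.5  0.1 -1.1] -0.0 [ 0.35  0.11  1.66  0.    1.37 -1.14]
scale 2.0
```

View pics/w7.png

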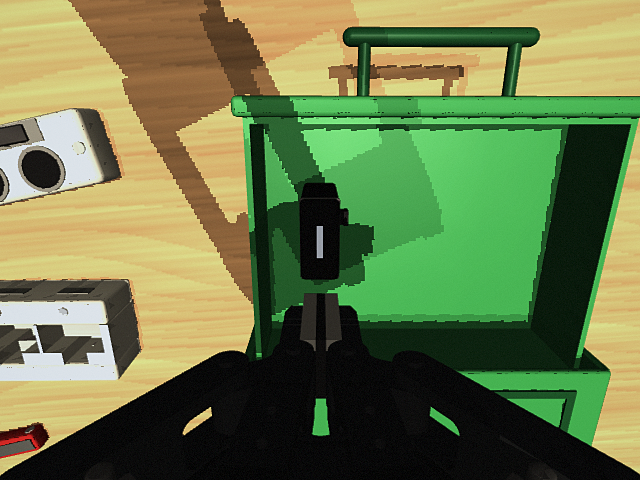

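View pics/s7.png

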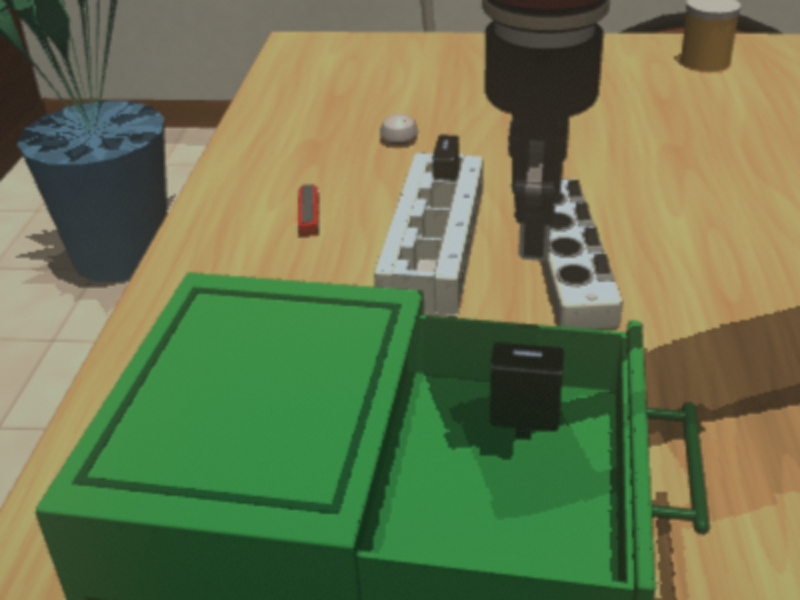

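Pack1 stands in the drawer. Now pack4.

Call:
arm_command --series '[[[0,-0.84,0.25,0,0],[0,-0.84,0.25,0,0],[0,-0.84,0.25,0,0],[0,-0.84,0.25,0,0],[0,-0.84,0.25,0,0],[0,-0.84,0.25,0,0],[0,-0.84,0.25,0,0],[0,-0.84,0.25,0,0],[0,-0.84,0.25,0,0],[0,-0.84,0.25,0,0],[0,-0.84,0.25,0,0],[0,-0.84,0.25,0,0],[0,-0.84,0.25,0,0],[0,-0.84,0.25,0,0],[0,-0.84,0.25,0,0],[0,-0.84,0.25,0,0],[0,-0.84,0.25,0,0],[0,-0.84,0.25,0,0],[0,-0.84,0.25,0,0],[0,-0.84,0.25,0,0]]]'

```text
t: 21.13
position: [598.0, -162.7, 294.6]
eef_rot: [[-0.003, 0.09, 0.996], [0.001, 0.996, -0.09], [-1.0, 0.001, -0.004]]
force: [1.2, 0.2, 0.6]
gripper_width: -0.004
```

Call:
arm_command --series '[[[0,0,0,0.23,0],[0,0,0,0.23,0],[0,0,0,0.23,0],[0,0,0,0.23,0],[0,0,0,0.23,0],[0,0,0,0.23,0],[0,0,0,0.23,0],[0,0,0,0.23,0],[0,0,0,0.23,0],[0,0,0,0.23,0],[0,0,0,0.23,0],[0,0,0,0.23,0],[0,0,0,0.23,0],[1,0,0,0,0],[1,0,0,0,0],[1,0,0,0,0],[0,0,0,0,0],[0,0,0,0,0]]]'

```text
t: 22.63
position: [597.0, -161.2, 218.8]
eef_rot: [[-0.006, 0.996, -0.085], [0.003, -0.085, -0.996], [-1.0, -0.006, -0.002]]
force: [0.5, -0.5, 0.7]
gripper_width: -0.005
```

```bash
python3 snap.py wrist w8
```

```text
22.63 [ 597.  -161.2  218.8] [ 0.5 -0.5  0.7] -0.005 [-0.39  0.28  1.62 -0.    1.25 -0.31]
```

View pics/w8.png

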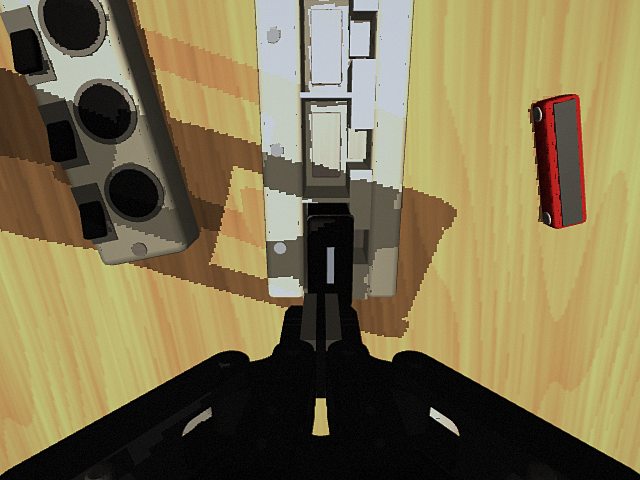

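```bash
python3 - <<'E'
from h import *
z=np.load("pics/w8.npz");W=(z["K"],z["R"],z["c"])
for q in [(307,216),(354,216),(331,265),(353,292)]: print(ray(q,W,84).round(1))
E
```

```text
[ 589.8 -134.7   84. ]
[ 615.6 -136.9   84. ]
[ 600.8 -164.6   84. ]
[ 612.3 -182.6   84. ]
```

Call:
arm_command --series '[[[1,0.14,0.08,0,0],[1,0,0,0,0],[0.4,0,0,0,0],[0,0,0,0,0],[0,0,0,0,0],[0,0,0,0,0]]]'

```text
t: 23.18
position: [603.2, -164.6, 164.1]
eef_rot: [[0.003, 0.996, -0.085], [-0.001, -0.085, -0.996], [-1.0, 0.003, 0.001]]
force: [-0.5, 0.3, 0.5]
gripper_width: 0.0
```

Call:
arm_command --series '[[[0.2,-0.08,0,0,0],[0.1,0,0,0,0],[0.1,0,0,0,0],[0,0,0,0,0],[0,0,0,0,0]]]'

```text
t: 23.6
position: [600.9, -164.5, 153.9]
eef_rot: [[0.003, 0.996, -0.085], [-0.001, -0.085, -0.996], [-1.0, 0.003, 0.001]]
force: [-1.2, 0.2, 6.7]
gripper_width: 0.003
```

Call:
arm_command --series '[[[0.08,0,0,0,0],[0,0,0,0,0],[0,0,0,0,0]]]'

```text
t: 23.85
position: [601.1, -164.6, 152.3]
eef_rot: [[0.003, 0.996, -0.085], [-0.002, -0.085, -0.996], [-1.0, 0.003, 0.001]]
force: [-2.2, -0.1, 8.8]
gripper_width: 0.0
```

Call:
arm_command --series '[[[0.07,0,0,0,0],[0,0,0,0,0],[0,0,0,0,0]]]'

```text
t: 24.1
position: [601.2, -164.6, 150.7]
eef_rot: [[0.003, 0.996, -0.085], [-0.002, -0.085, -0.996], [-1.0, 0.003, 0.001]]
force: [-1.4, 0.1, 8.4]
gripper_width: 0.004
```

Call:
arm_command --series '[[[-0.3,0,0,0,0],[-0.6,0,0,0,0],[-1,0,0,0,0],[-0.8,0,0,0,0.4],[0,0,0,0,0.8],[0,0,0,0,0.8],[0,0,0,0,0.8],[0,0,0,0,0.8]]]'

```text
t: 24.77
position: [599.3, -163.7, 214.1]
eef_rot: [[-0.002, 0.996, -0.085], [0.001, -0.085, -0.996], [-1.0, -0.002, -0.001]]
force: [0.3, 0.3, 0.4]
gripper_width: 0.711
```

```bash
python3 snap.py wrist w9
```

```text
24.77 [ 599.3 -163.7  214.1] [0.3 0.3 0.4] 0.711 [-0.39  0.29  1.62  0.    1.24 -0.31]
```

View pics/w9.png

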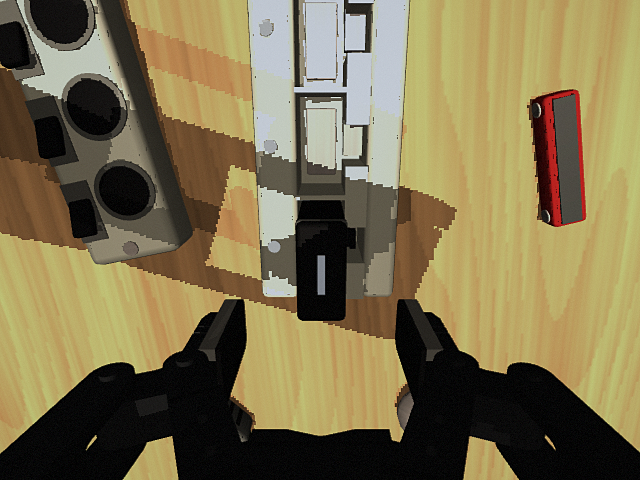

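Pack4 popped up and is centred at column 321. Grasping it the same way.

Call:
arm_command --series '[[[1,0,0,0,0.9],[1,0,0,0,0.9],[0.8,0,0,0,0.9],[0.5,0,0,0,0.9],[0,0,0,0,0.6],[0,0,0,0,0],[0,0,0,0,0],[0,0,0,0,0],[0,0,0,0,0],[0,0,0,0,0],[0,0,0,0,0]]]'

```text
t: 25.73
position: [600.8, -164.4, 134.6]
eef_rot: [[0.002, 0.996, -0.085], [-0.001, -0.085, -0.996], [-1.0, 0.002, 0.001]]
force: [-0.1, -0.8, 4.0]
gripper_width: 0.298
```

Call:
arm_command --series '[[[-0.4,0,0,0,0],[-0.8,0,0,0,0],[-0.8,0,0,0,0],[-0.8,0,0,0,0],[-0.8,0,0,0,0],[-0.8,0,0,0,0],[-0.8,0,0,0,0],[-0.8,0,0,0,0],[0,0,0,0,0],[0,0,0,0,0]]]'

```text
t: 26.57
position: [600.5, -164.1, 284.5]
eef_rot: [[0.003, 0.996, -0.085], [-0.001, -0.085, -0.996], [-1.0, 0.003, 0.001]]
force: [-0.5, 1.1, -2.3]
gripper_width: 0.3
```

```bash
python3 snap.py wrist w10; python3 loc.py >/dev/null; python3 -c "
from loc import *
print(tow([-5,-22]),tow([-5,62]))"
```

```text
26.57 [ 600.5 -164.1  284.5] [-0.5  1.1 -2.3] 0.3 [-0.39  0.23  1.56  0.    1.36 -0.31]
[517.42077978 320.48833569] [524.87854733 404.15661942]
```

View pics/w10.png

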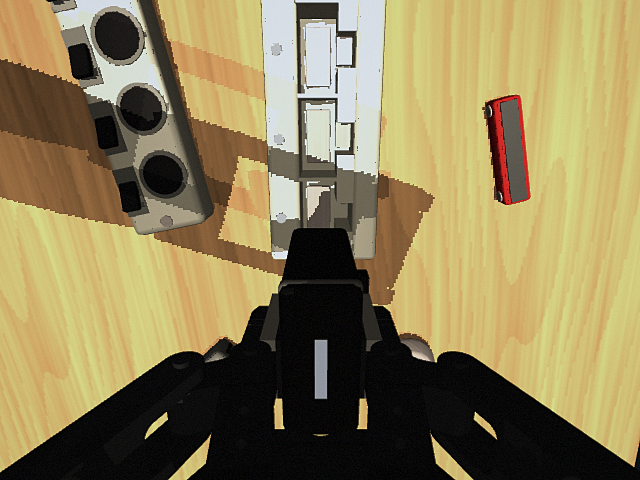

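Call:
arm_command --series '[[[0,0,0,-0.23,0],[0,0,0,-0.23,0],[0,0,0,-0.23,0],[0,0,0,-0.23,0],[0,0,0,-0.23,0],[0,0,0,-0.23,0],[0,0,0,-0.23,0],[0,0,0,-0.23,0],[0,0,0,-0.23,0],[0,0,0,-0.23,0],[0,0,0,-0.23,0],[0,0,0,-0.23,0],[0,0,0,-0.23,0],[0,0.4,-0.1,0,0],[0,0.76,-0.2,0,0],[0,0.76,-0.2,0,0],[0,0.76,-0.2,0,0],[0,0.76,-0.2,0,0],[0,0.76,-0.2,0,0],[0,0.76,-0.2,0,0]]]'

```text
t: 28.28
position: [577.6, -35.8, 281.3]
eef_rot: [[-0.003, 0.094, 0.996], [0.001, 0.996, -0.094], [-1.0, 0.001, -0.003]]
force: [0.6, 0.3, -1.9]
gripper_width: 0.294
```

Call:
arm_command --series '[[[0,0.76,-0.2,0,0],[0,0.76,-0.2,0,0],[0,0.76,-0.2,0,0],[0,0.76,-0.2,0,0],[0,0.76,-0.2,0,0],[0,0.76,-0.2,0,0],[0,0.76,-0.2,0,0],[0,0.76,-0.2,0,0],[0,0.76,-0.2,0,0],[0,0.76,-0.2,0,0],[0,0.76,-0.2,0,0],[0,0.76,-0.2,0,0],[0,0.76,-0.2,0,0],[0,0.76,-0.2,0,0],[0,0.76,-0.2,0,0],[0,0.76,-0.2,0,0],[0,0.76,-0.2,0,0],[0,0.76,-0.2,0,0],[0,0,0,0,0],[0,0,0,0,0]]]'

```text
t: 29.95
position: [518.6, 312.0, 281.5]
eef_rot: [[-0.003, 0.091, 0.996], [-0.001, 0.996, -0.091], [-1.0, -0.001, -0.002]]
force: [-0.4, -1.1, -1.0]
gripper_width: 0.296
```

```bash
python3 snap.py wrist w11; python3 snap.py side s11 100 150 500 450
```

```text
29.95 [518.6 312.  281.5] [-0.4 -1.1 -1. ] 0.296 [ 0.41  0.19  1.6  -0.    1.35 -1.07]
30.0 [519.  311.2 281.7] [-0.1  0.3 -1. ] 0.295 [ 0.41  0.19  1.6  -0.    1.35 -1.07]
scale 2.0
```

View pics/w11.png

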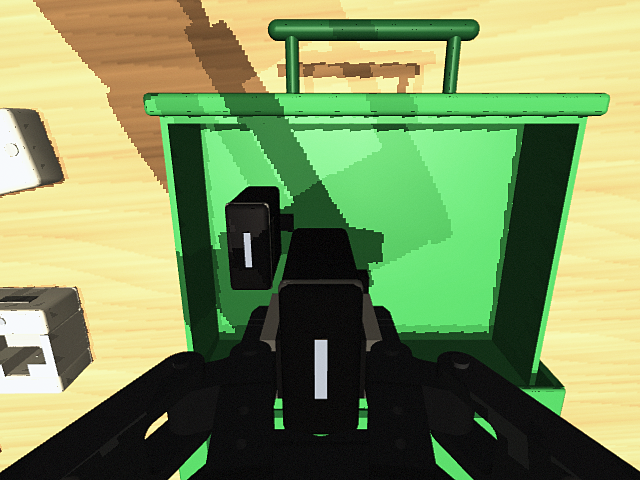

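View pics/s11.png

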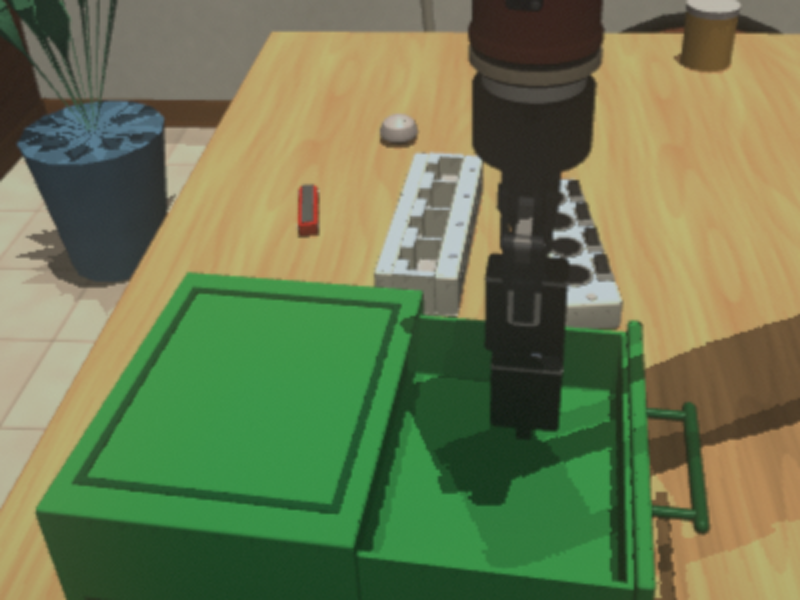

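Call:
arm_command --series '[[[0,0.36,-0.04,0,0],[0.8,0,0,0,0],[0.8,0,0,0,0],[0.8,0,0,0,0],[0.8,0,0,0,0],[0.8,0,0,0,0],[0.4,0,0,0,0],[0.1,0,0,0,0],[0,0,0,0,0],[0,0,0,0,0]]]'

```text
t: 30.88
position: [520.6, 320.4, 171.8]
eef_rot: [[0.001, 0.091, 0.996], [0.001, 0.996, -0.091], [-1.0, 0.001, 0.001]]
force: [-0.6, 0.0, -1.0]
gripper_width: 0.296
```

Call:
arm_command --series '[[[0.06,0,0,0,0],[0,0,0,0,0],[0,0,0,0,0]]]'

```text
t: 31.13
position: [520.3, 320.4, 170.2]
eef_rot: [[0.001, 0.09, 0.996], [0.001, 0.996, -0.09], [-1.0, 0.001, 0.001]]
force: [0.0, 0.1, -1.7]
gripper_width: 0.299
```

Call:
arm_command --series '[[[0.12,0,0,0,0],[0,0,0,0,0],[0,0,0,0,0]]]'

```text
t: 31.38
position: [519.7, 320.2, 165.9]
eef_rot: [[-0.0, 0.09, 0.996], [-0.0, 0.996, -0.09], [-1.0, -0.0, -0.0]]
force: [-0.3, 0.7, -1.4]
gripper_width: 0.297
```

Call:
arm_command --series '[[[0.08,0,0,0,0],[0,0,0,0,0],[0,0,0,0,0]]]'

```text
t: 31.63
position: [520.4, 320.3, 164.9]
eef_rot: [[0.001, 0.09, 0.996], [0.0, 0.996, -0.09], [-1.0, 0.0, 0.001]]
force: [0.2, -0.5, 2.0]
gripper_width: 0.297
```

Call:
arm_command --series '[[[0,0,0,0,0.4],[0,0,0,0,0.45],[0,0,0,0,0.45],[0,0,0,0,0.45],[-0.3,0,0,0,0.45],[-1,0,0,0,0.45],[-1,0,0,0,0.45],[-1,0,0,0,0.45],[-1,0,0,0,0.45],[-1,0,0,0,0.45],[0,0,0,0,0.45]]]'

```text
t: 32.55
position: [522.0, 321.3, 304.0]
eef_rot: [[0.009, 0.09, 0.996], [0.004, 0.996, -0.09], [-1.0, 0.005, 0.009]]
force: [0.6, -0.2, 1.0]
gripper_width: 0.451
```

```bash
python3 snap.py wrist w12; python3 snap.py scene s12
```

```text
32.55 [522.  321.3 304. ] [ 0.6 -0.2  1. ] 0.451 [ 0.42  0.19  1.57  0.    1.38 -1.06]
32.6 [521.4 321.  301.3] [-0.   0.1 -0.1] 0.449 [ 0.42  0.19  1.57  0.    1.38 -1.06]
```

View pics/w12.png

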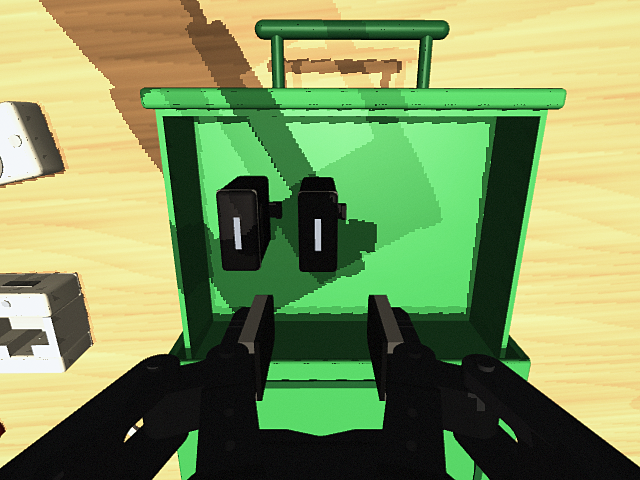

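View pics/s12.png

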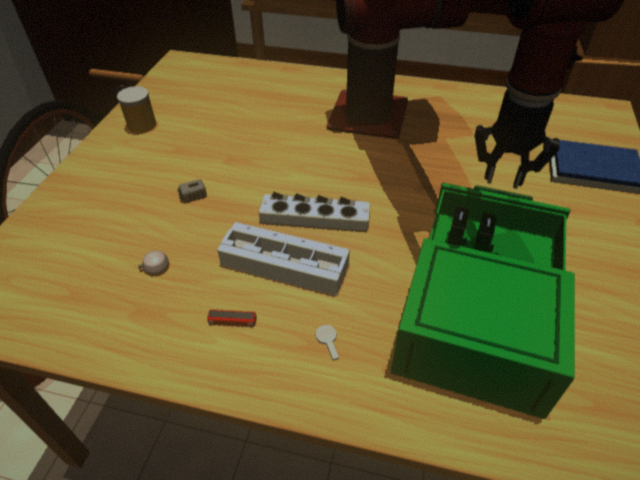

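Both packs stand in the drawer and the dock is empty. The lamp has been knocked aside: it is now at about (192,190) in the scene view instead of (193,203).

```bash
python3 - <<'E'
from h import *
S=T("scene");print(ray((192,188),S,32))
E
```

```text
[ 454.31044296 -343.8821032    32.        ]
```

Call:
arm_command --series '[[[0,-0.96,-0.03,0,0.7],[0,-0.96,-0.03,0,1],[0,-0.96,-0.03,0,1],[0,-0.96,-0.03,0,1],[0,-0.96,-0.03,0,1],[0,-0.96,-0.03,0,1],[0,-0.96,-0.03,0,1],[0,-0.96,-0.03,0,1],[0,-0.96,-0.03,0,1],[0,-0.96,-0.03,0,1],[0,-0.96,-0.03,0,1],[0,-0.96,-0.03,0,1],[0,-0.96,-0.03,0,1],[0,-0.96,-0.03,0,1],[0,-0.96,-0.03,0,1],[0,-0.96,-0.03,0,1],[0,-0.96,-0.03,0,1],[0,-0.96,-0.03,0,1],[0,-0.96,-0.03,0,1],[0,-0.96,-0.03,0,1]]]'

```text
t: 34.32
position: [460.6, -157.2, 295.0]
eef_rot: [[-0.003, 0.09, 0.996], [0.001, 0.996, -0.09], [-1.0, 0.001, -0.003]]
force: [1.5, -0.2, -0.6]
gripper_width: 1.0
```

Call:
arm_command --series '[[[0,-0.96,-0.03,0,1],[0,-0.96,-0.03,0,1],[0,-0.96,-0.03,0,1],[0,-0.96,-0.03,0,1],[0,-0.96,-0.03,0,1],[0,-0.96,-0.03,0,1],[0,-0.96,-0.03,0,1],[0,-0.96,-0.03,0,1],[0,0,0,0,1],[0,0,0,0,1],[0,0,0,0,1]]]'

```text
t: 35.23
position: [438.0, -346.4, 295.2]
eef_rot: [[-0.002, 0.09, 0.996], [0.002, 0.996, -0.09], [-1.0, 0.002, -0.002]]
force: [-0.4, 0.7, 0.2]
gripper_width: 1.001
```

```bash
python3 snap.py wrist w13
```

```text
35.23 [ 438.  -346.4  295.2] [-0.4  0.7  0.2] 1.001 [-0.81  0.07  1.71  0.    1.36 -2.29]
```

View pics/w13.png

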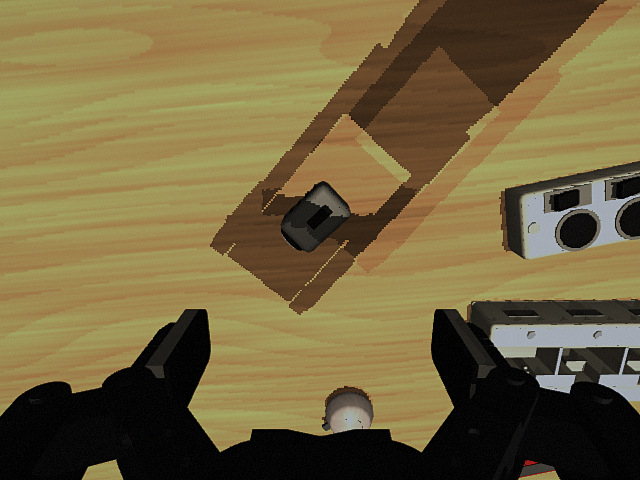

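```bash
python3 - <<'E'
import cv2
a=cv2.imread("pics/w13.png")
cv2.imwrite("pics/c13.png",cv2.resize(a[165:265,260:380],None,fx=6,fy=6,interpolation=cv2.INTER_CUBIC))
E
```

```text
(no output)
```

View pics/c13.png

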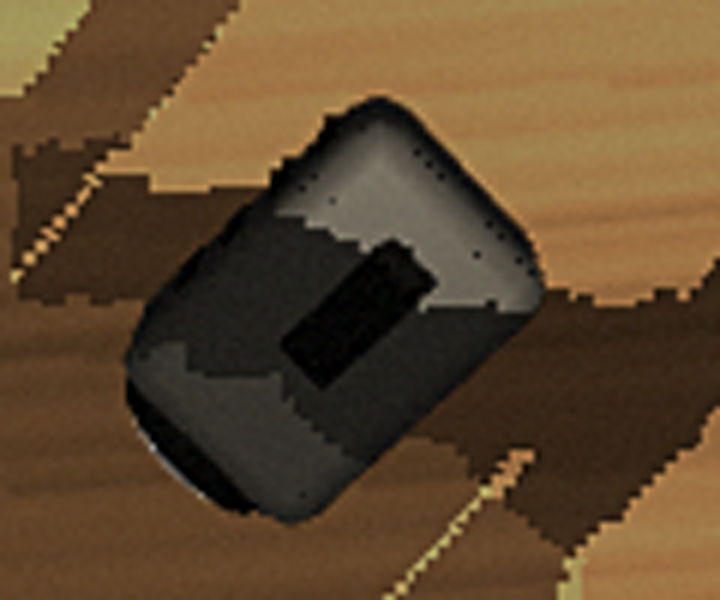

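```bash
python3 - <<'E'
from h import *
z=np.load("pics/w13.npz");W=(z["K"],z["R"],z["c"])
f=lambda u,v,h=32:ray((u/6+260,v/6+165),W,h)
c=f(359,312);print("slot",c.round(1))
for a,b in [((303,367),(415,258)),((300,520),(543,285)),((130,360),(380,97))]:
    d=f(*b,20)-f(*a,20);print(np.degrees(np.arctan2(d[1],d[0])).round(1),np.linalg.norm(d).round(1))
print([f(*q,25).round(1) for q in [(380,97),(543,285),(300,520),(130,360)]])
E
```

```text
slot [ 443.5 -347.    32. ]
129.8 24.5
130.2 53.8
131.3 56.5
[array([ 412.9, -341.1,   25. ]), array([ 443.6, -318.9,   25. ]), array([ 477.9, -359.4,   25. ]), array([ 449.6, -382.9,   25. ])]
```

Call:
arm_command --series '[[[0,0,0,0.212,1],[0,0,0,0.212,1],[0,0,0,0.212,1],[0,0,0,0.212,1],[0,0,0,0.212,1],[0,0,0,0.212,1],[0,0,0,0.212,1],[0.9,0.13,0.22,0,1],[1,0,0,0,1],[1,0,0,0,1],[1,0,0,0,1],[1,0,0,0,1],[0,0,0,0,1],[0,0,0,0,1],[0,0,0,0,1]]]'

```text
t: 36.53
position: [445.2, -349.2, 175.6]
eef_rot: [[0.001, 0.762, 0.648], [-0.001, 0.648, -0.762], [-1.0, 0.0, 0.002]]
force: [0.1, 0.1, 0.0]
gripper_width: 0.999
```

```bash
python3 snap.py wrist w14
```

```text
36.53 [ 445.2 -349.2  175.6] [0.1 0.1 0. ] 0.999 [-0.8   0.21  1.8   0.    1.14 -1.51]
```

View pics/w14.png

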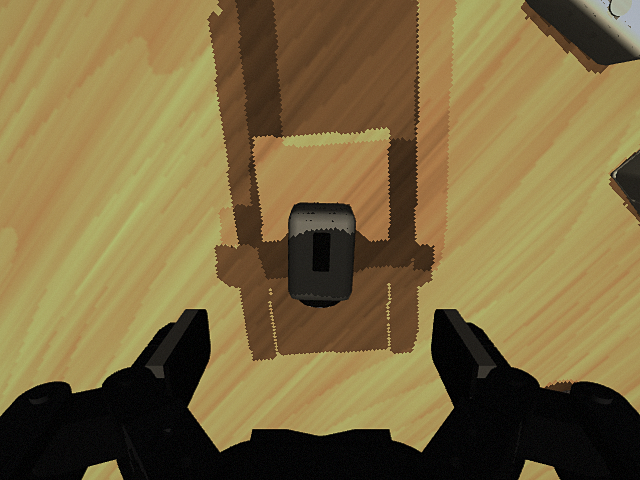

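Call:
arm_command --series '[[[0.9,0,0,0,1],[0.9,0,0,0,1],[0.9,0,0,0,1],[0.7,0,0,0,1],[0.4,0,0,0,1],[0,0,0,0,0.7],[0,0,0,0,0.3],[0,0,0,0,0.1],[0,0,0,0,0.1],[0,0,0,0,0.1],[0,0,0,0,0.1],[0,0,0,0,0.1]]]'

```text
t: 37.58
position: [445.6, -350.5, 81.4]
eef_rot: [[0.003, 0.763, 0.647], [-0.003, 0.647, -0.763], [-1.0, 0.0, 0.004]]
force: [-0.8, -0.2, 6.2]
gripper_width: 0.46
```

Call:
arm_command --series '[[[-0.4,0,0,0,0.1],[-0.8,0,0,0,0.1],[-0.8,0,0,0,0.1],[-0.8,0,0,0,0.1],[-0.8,0,0,0,0.1],[-0.8,0,0,0,0.1],[-0.8,0,0,0,0.1],[-0.8,0,0,0,0.1],[-0.8,0,0,0,0.1],[-0.8,0,0,0,0.1],[0,0,0,0,0.1],[0,0,0,0,0.1]]]'

```text
t: 38.58
position: [444.8, -349.6, 271.0]
eef_rot: [[0.002, 0.763, 0.647], [-0.002, 0.647, -0.763], [-1.0, 0.0, 0.003]]
force: [0.1, -0.2, -0.7]
gripper_width: 0.457
```

```bash
python3 snap.py wrist w15
```

```text
38.58 [ 444.8 -349.6  271. ] [ 0.1 -0.2 -0.7] 0.457 [-0.81  0.1   1.72 -0.    1.31 -1.51]
```

View pics/w15.png

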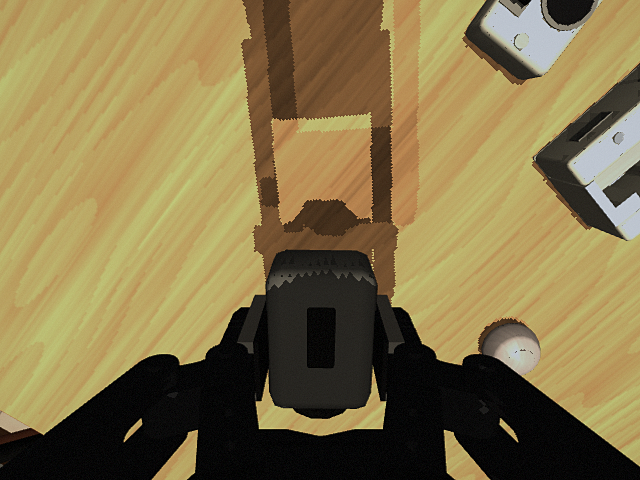

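Call:
arm_command --series '[[[0,0,0,-0.212,0.1],[0,0,0,-0.212,0.1],[0,0,0,-0.212,0.1],[0,0,0,-0.212,0.1],[0,0,0,-0.212,0.1],[0,0,0,-0.212,0.1],[0,0,0,-0.212,0.1],[0,0.5,0,0,0.1],[0,0.9,0,0,0.1],[0,0.9,0.02,0,0.1],[0,0.9,0.02,0,0.1],[0,0.9,0.02,0,0.1],[0,0.9,0.02,0,0.1],[0,0.9,0.02,0,0.1],[0,0.9,0.02,0,0.1],[0,0.9,0.02,0,0.1],[0,0.9,0.02,0,0.1],[0,0.9,0.02,0,0.1],[0,0.9,0.02,0,0.1],[0,0.9,0.02,0,0.1]]]'

```text
t: 40.3
position: [474.3, -66.3, 267.8]
eef_rot: [[-0.002, 0.094, 0.996], [0.001, 0.996, -0.094], [-1.0, 0.001, -0.002]]
force: [-0.1, 0.9, 0.3]
gripper_width: 0.457
```

Call:
arm_command --series '[[[0,0.9,0.02,0,0.1],[0,0.9,0.02,0,0.1],[0,0.9,0.02,0,0.1],[0,0.9,0.02,0,0.1],[0,0.9,0.02,0,0.1],[0,0.9,0.02,0,0.1],[0,0.9,0.02,0,0.1],[0,0.9,0.02,0,0.1],[0,0.9,0.02,0,0.1],[0,0.9,0.02,0,0.1],[0,0.9,0.02,0,0.1],[0,0.9,0.02,0,0.1],[0,0.9,0.02,0,0.1],[0,0.9,0.02,0,0.1],[0,0.9,0.02,0,0.1],[0,0.9,0.02,0,0.1],[0,0.9,0.02,0,0.1],[0,0.9,0.02,0,0.1],[0,0,0,0,0.1],[0,0,0,0,0.1]]]'

```text
t: 41.97
position: [519.3, 335.1, 267.6]
eef_rot: [[-0.003, 0.091, 0.996], [-0.001, 0.996, -0.091], [-1.0, -0.001, -0.002]]
force: [-0.5, -0.2, -0.5]
gripper_width: 0.453
```

```bash
python3 snap.py wrist w16; python3 snap.py side s16 100 150 500 450
```

```text
41.97 [519.3 335.1 267.6] [-0.5 -0.2 -0.5] 0.453 [ 0.45  0.23  1.58  0.    1.33 -1.03]
42.02 [519.6 334.3 267.7] [ 0.2  0.2 -0.2] 0.458 [ 0.44  0.23  1.58 -0.    1.33 -1.04]
scale 2.0
```

View pics/w16.png

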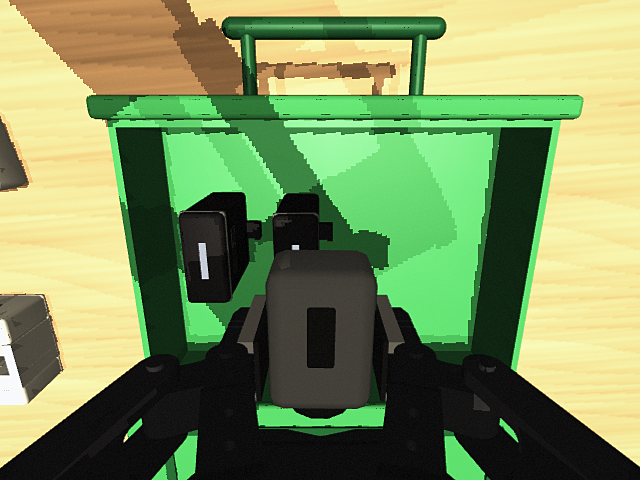

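View pics/s16.png

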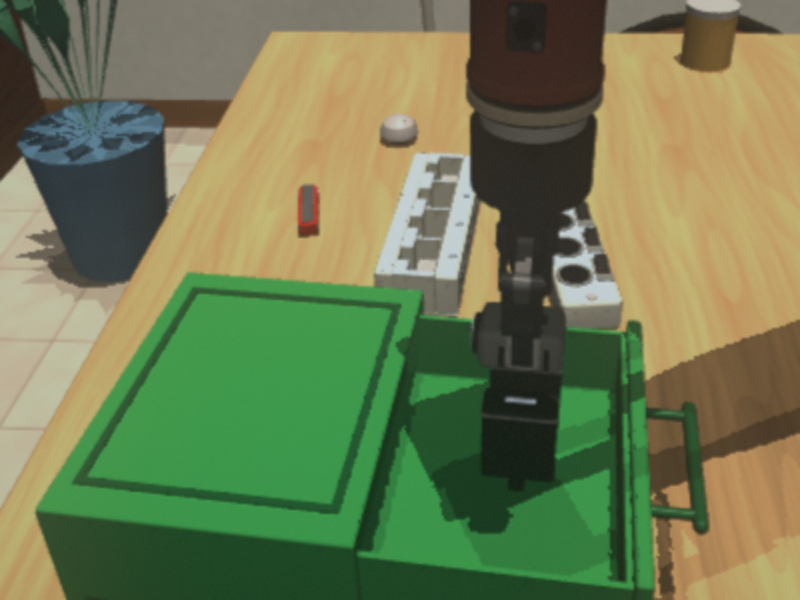

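Call:
arm_command --series '[[[0,0.6,0,0,0.1],[0,0.8,0,0,0.1],[0,0.8,0,0,0.1],[0,0.58,-0.05,0,0.1],[0,0,0,0,0.1],[0.8,0,0,0,0.1],[0.8,0,0,0,0.1],[0.8,0,0,0,0.1],[0.8,0,0,0,0.1],[0.8,0,0,0,0.1],[0.6,0,0,0,0.1],[0.2,0,0,0,0.1],[0,0,0,0,0.1],[0,0,0,0,0.1]]]'

```text
t: 43.23
position: [526.2, 403.1, 149.8]
eef_rot: [[0.0, 0.091, 0.996], [0.0, 0.996, -0.091], [-1.0, 0.0, 0.0]]
force: [0.5, 0.1, -0.2]
gripper_width: 0.455
```

Call:
arm_command --series '[[[0.1,0,0,0,0.1],[0,0,0,0,0.1],[0,0,0,0,0.1]]]'

```text
t: 43.48
position: [526.3, 403.8, 147.8]
eef_rot: [[0.001, 0.09, 0.996], [0.001, 0.996, -0.09], [-1.0, 0.001, 0.001]]
force: [0.1, -0.8, 0.1]
gripper_width: 0.458
```

Call:
arm_command --series '[[[0.16,0,0,0,0.1],[0,0,0,0,0.1],[0,0,0,0,0.1]]]'

```text
t: 43.73
position: [525.6, 403.4, 142.4]
eef_rot: [[-0.0, 0.09, 0.996], [-0.0, 0.996, -0.09], [-1.0, -0.0, -0.0]]
force: [-0.0, 0.2, -1.2]
gripper_width: 0.463
```

Call:
arm_command --series '[[[0.08,0,0,0,0.1],[0,0,0,0,0.1],[0,0,0,0,0.1]]]'

```text
t: 43.98
position: [526.4, 403.6, 141.4]
eef_rot: [[0.001, 0.09, 0.996], [0.0, 0.996, -0.09], [-1.0, 0.001, 0.001]]
force: [-0.2, 0.1, 3.7]
gripper_width: 0.453
```

Call:
arm_command --series '[[[0,0,0,0,0.55],[0,0,0,0,0.6],[0,0,0,0,0.6],[0,0,0,0,0.6],[-0.3,0,0,0,0.6],[-1,0,0,0,0.6],[-1,0,0,0,0.6],[-1,0,0,0,0.6],[-1,0,0,0,0.3],[-1,0,0,0,0],[-0.7,0,0,0,0],[0,0,0,0,0],[0,0,0,0,0]]]'

```text
t: 45.07
position: [526.2, 404.0, 292.3]
eef_rot: [[0.003, 0.09, 0.996], [0.002, 0.996, -0.09], [-1.0, 0.002, 0.003]]
force: [-0.0, -0.2, -0.2]
gripper_width: -0.004
```

```bash
python3 snap.py wrist w17; python3 snap.py side s17 100 150 500 450;  python3 -c "
from loc import *
print(tow([-165,0]),O)"
```

```text
45.07 [526.2 404.  292.3] [-0.  -0.2 -0.2] -0.004 [ 0.54  0.32  1.43  0.    1.39 -0.94]
45.12 [525.6 403.6 290.3] [-0.3  0.2 -0.5] 0.0 [ 0.54  0.32  1.43  0.    1.39 -0.94]
scale 2.0
[360.00584512 356.60672914] [524.3542596  341.95754288]
```

View pics/w17.png

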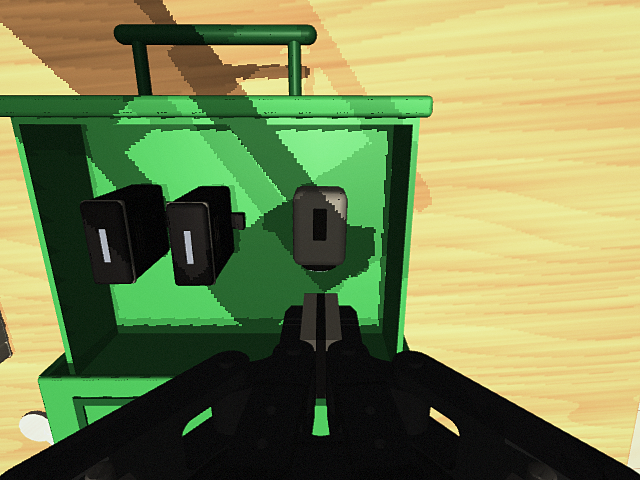

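View pics/s17.png

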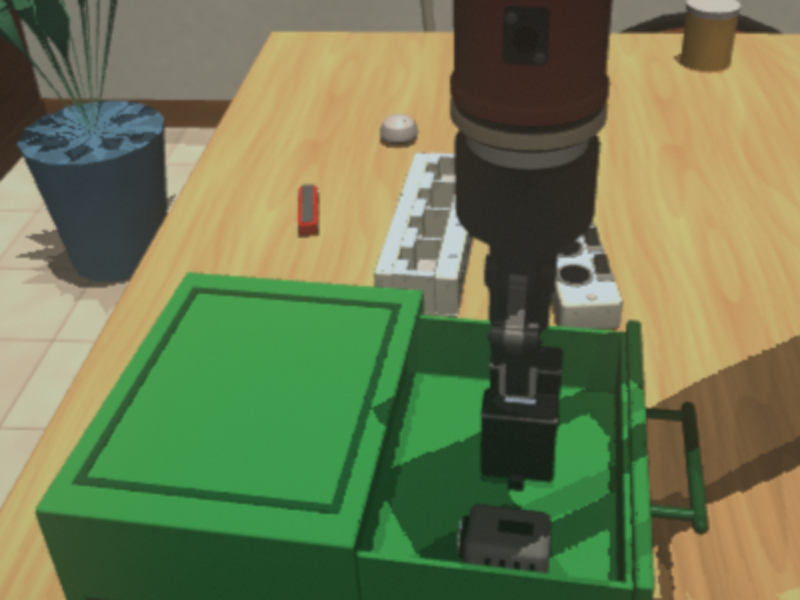

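All three lie in the drawer: the packs at (115,240) and (200,240) standing, the lamp at (320,228). Next I'll shut it by the handle.

Call:
arm_command --series '[[[0,-0.31,-0.8,0,0],[0,-0.31,-0.8,0,0],[0,-0.31,-0.8,0,0],[0,-0.31,-0.8,0,0],[0,-0.31,-0.8,0,0],[0,-0.31,-0.8,0,0],[0,-0.31,-0.8,0,0],[0,-0.31,-0.85,0,0],[0,0,0,0,0],[0.9,0,0,0,0],[0.9,0,0,0,0],[0.9,0,0,0,0],[0.9,0,0,0,0],[0.9,0,0,0,0],[0.7,0,0,0,0],[0,0,0,0,0],[0,0,0,0,0]]]'

```text
t: 46.58
position: [358.7, 355.4, 158.7]
eef_rot: [[-0.004, 0.09, 0.996], [-0.003, 0.996, -0.09], [-1.0, -0.003, -0.004]]
force: [0.6, -0.0, 0.3]
gripper_width: -0.001
```

```bash
python3 snap.py side s18 100 150 500 450
```

```text
46.58 [358.7 355.4 158.7] [ 0.6 -0.   0.3] -0.001 [ 0.62  0.1   1.96 -0.    1.09 -0.86]
scale 2.0
```

View pics/s18.png

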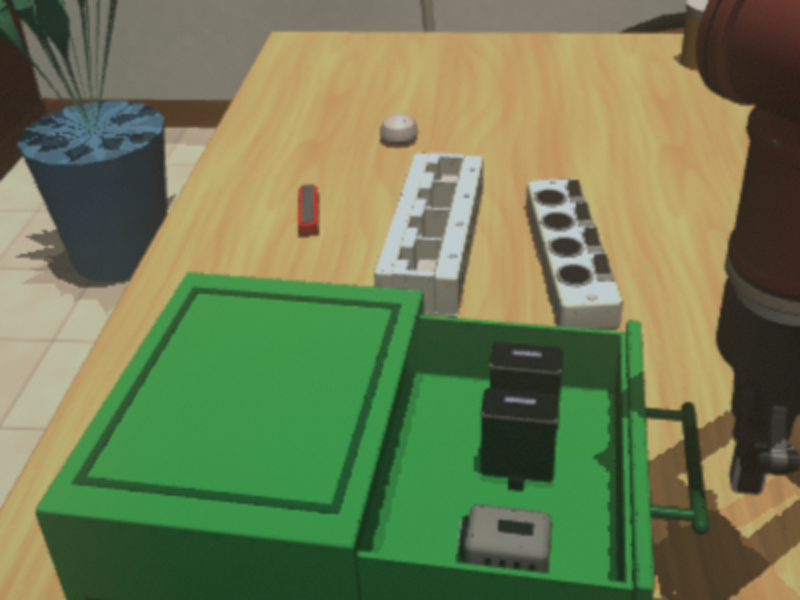

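Call:
arm_command --series '[[[0,0,0.25,0,0],[0,0,0.2,0,0],[0,0,0.1,0,0],[0,0,0.1,0,0],[0,0,0.1,0,0],[0,0,0.1,0,0],[0,0,0.12,0,0],[0,0,0.14,0,0],[0,0,0.16,0,0],[0,0,0.18,0,0],[0,0,0.2,0,0],[0,0,0.2,0,0],[0,0,0.2,0,0],[0,0,0.2,0,0],[0,0,0.2,0,0],[0,0,0.2,0,0],[0,0,0.2,0,0],[0,0,0.2,0,0],[0,0,0.2,0,0],[0,0,0.2,0,0]]]'

```text
t: 48.3
position: [446.1, 348.4, 160.6]
eef_rot: [[-0.0, 0.09, 0.996], [-0.0, 0.996, -0.09], [-1.0, -0.0, -0.0]]
force: [-1.0, -0.1, 0.4]
gripper_width: 0.001
```

```bash
python3 snap.py side s19 100 150 500 450
```

```text
48.3 [446.1 348.4 160.6] [-1.  -0.1  0.4] 0.001 [ 0.52  0.23  1.8  -0.    1.11 -0.96]
scale 2.0
```

View pics/s19.png

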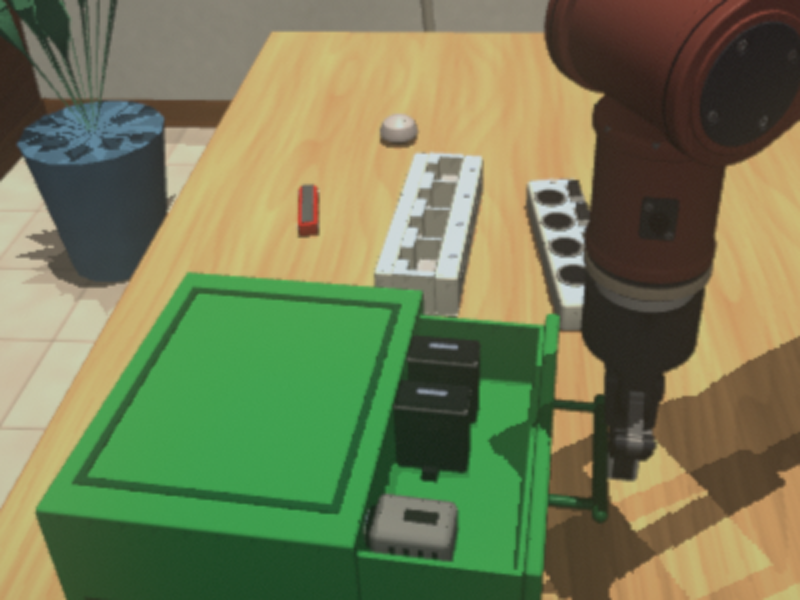

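Call:
arm_command --series '[[[0,0,0.2,0,0],[0,0,0.2,0,0],[0,0,0.2,0,0],[0,0,0.2,0,0],[0,0,0.2,0,0],[0,0,0.2,0,0],[0,0,0.2,0,0],[0,0,0.2,0,0],[0,0,0.2,0,0],[0,0,0.2,0,0],[0,0,0.2,0,0],[0,0,0.2,0,0],[0,0,0.2,0,0],[0,0,0.2,0,0],[0,0,0.2,0,0],[0,0,0.2,0,0],[0,0,0.2,0,0],[0,0,0.2,0,0]]]'

```text
t: 49.85
position: [535.7, 340.2, 160.6]
eef_rot: [[-0.0, 0.09, 0.996], [-0.0, 0.996, -0.09], [-1.0, -0.0, -0.0]]
force: [-2.2, -0.5, -1.0]
gripper_width: 0.002
```

Call:
arm_command --series '[[[0,0,0.15,0,0],[0,0,0.1,0,0],[0,0,0.1,0,0],[0,0,0,0,0]]]'

```text
t: 50.18
position: [544.6, 339.6, 160.9]
eef_rot: [[0.001, 0.09, 0.996], [0.0, 0.996, -0.09], [-1.0, 0.0, 0.001]]
force: [-0.2, -0.5, -0.2]
gripper_width: -0.001
```

```bash
python3 snap.py side s20 100 150 500 450
```

```text
50.18 [544.6 339.6 160.9] [-0.2 -0.5 -0.2] -0.001 [ 0.43  0.39  1.6  -0.    1.15 -1.05]
scale 2.0
```

View pics/s20.png

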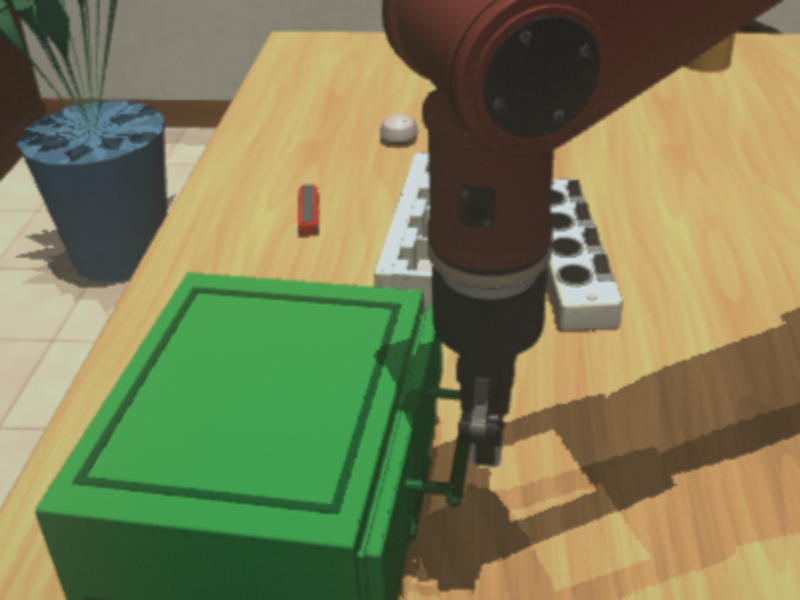

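Nearly shut. I'll push in small steps until the stop is felt.

Call:
arm_command --series '[[[0,0,0.1,0,0],[0,0,0.1,0,0],[0,0,0.1,0,0],[0,0,0,0,0]]]'

```text
t: 50.57
position: [549.6, 339.3, 160.8]
eef_rot: [[-0.005, 0.09, 0.996], [-0.0, 0.996, -0.09], [-1.0, -0.001, -0.005]]
force: [-10.7, -0.9, 5.6]
gripper_width: -0.003
```

Call:
arm_command --series '[[[0,0,0.1,0,0],[0,0,0.1,0,0],[0,0,0,0,0]]]'

```text
t: 50.82
position: [550.5, 339.4, 160.7]
eef_rot: [[-0.015, 0.089, 0.996], [-0.001, 0.996, -0.089], [-1.0, -0.003, -0.015]]
force: [-28.5, -0.9, 18.4]
gripper_width: -0.005
```

Call:
arm_command --series '[[[0,0,-0.2,0,0],[0,0,-0.6,0,0],[0,0,-1,0,0],[0,0,-1,0,0],[0,0,-1,0,0],[0,0,-1,0,0],[-0.8,0,-0.5,0,0],[-1,0,0,0,0],[-1,0,0,0,0],[-1,0,0,0,0],[0,0,0,0,0],[0,0,0,0,0]]]'

```text
t: 51.82
position: [425.6, 351.1, 258.0]
eef_rot: [[0.005, 0.09, 0.996], [0.003, 0.996, -0.09], [-1.0, 0.003, 0.004]]
force: [0.9, -0.0, -0.7]
gripper_width: -0.003
```

```bash
python3 snap.py side s21 100 150 500 450; python3 snap.py scene s22; python3 snap.py wrist w22
```

```text
51.82 [425.6 351.1 258. ] [ 0.9 -0.  -0.7] -0.003 [ 0.55  0.08  1.77 -0.    1.28 -0.93]
scale 2.0
51.87 [424.8 350.5 256.2] [0.4 0.  0.3] -0.001 [ 0.55  0.08  1.77 -0.    1.28 -0.93]
51.92 [424.2 350.2 255. ] [-0.8  0.6  0.1] -0.0 [ 0.55  0.08  1.77 -0.    1.28 -0.93]
```

View pics/s21.png

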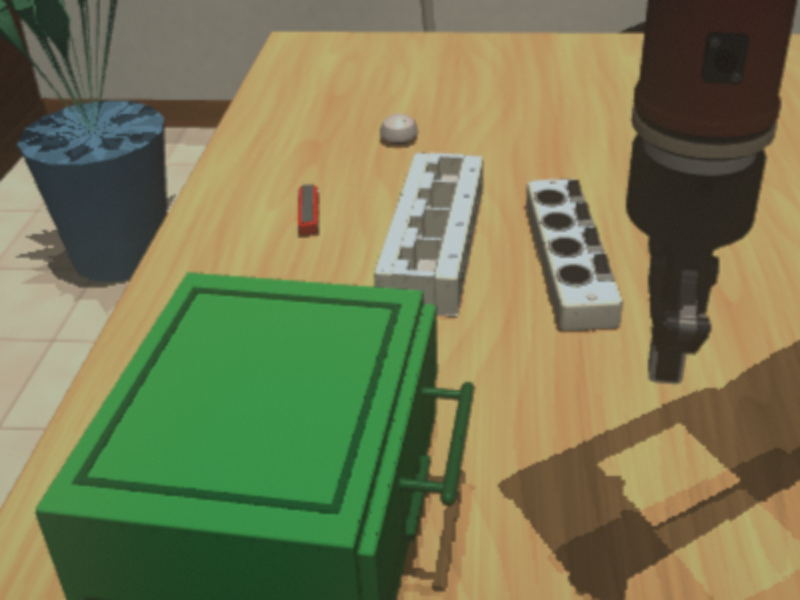

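View pics/s22.png

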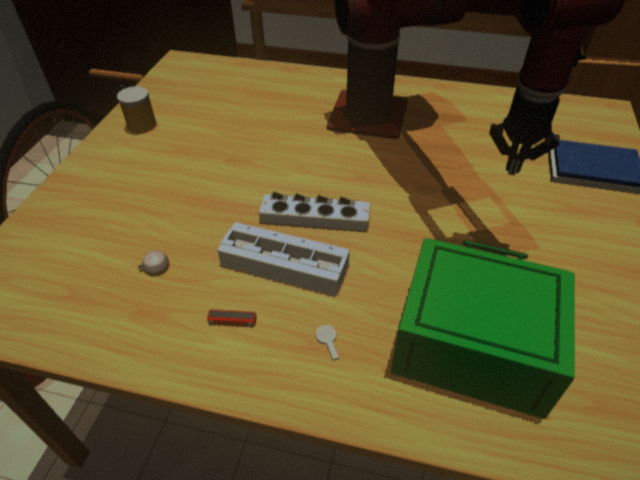

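View pics/w22.png

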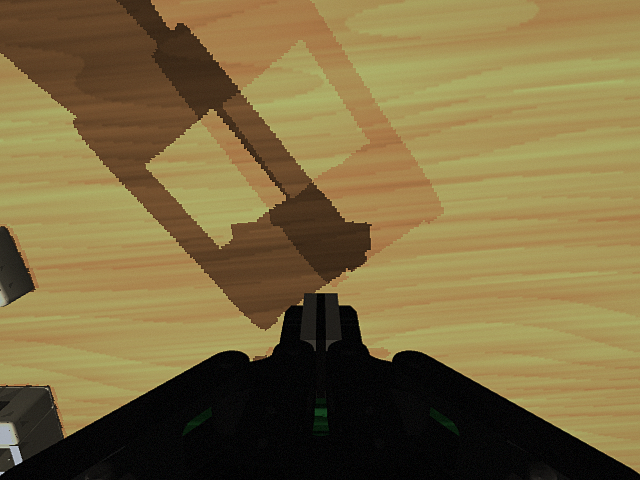

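```bash
python3 - <<'E'
from loc import *
D=T("side")
a=ray((334,342.5),D,106);b=ray((324.5,398),D,106);print(a,b,tol(a),tol(b))
p=np.load
E
```

```text
[559.54137153 279.79909701 106.        ] [569.18426701 391.3908384  106.        ] [ 40.56676792 -58.78896648] [40.26413991 53.21822345]
```

```bash
python3 - <<'E'
from loc import *
D=T("side")
g=lambda u,v:tol(ray((u/2+100,v/2+150),D,106)).round(1)
print(g(688,406),g(702,524),g(468,385),g(449,498))
a=cv2.imread("pics/s18.png");b=cv2.imread("pics/s21.png")
cv2.imwrite("pics/c18.png",cv2.resize(a[380:560,620:780],None,fx=3,fy=3));cv2.imwrite("pics/c21.png",cv2.resize(b[280:600,340:500],None,fx=3,fy=3)[:960:1][:,:480])
im=cv2.resize(b[260:560,340:520],None,fx=2,fy=2);cv2.imwrite("pics/c21.png",im)
E
```

```text
[-129.2  -57.8] [-129.9   53.7] [ 40.6 -58.8] [40.  54.9]
```

View pics/c21.png

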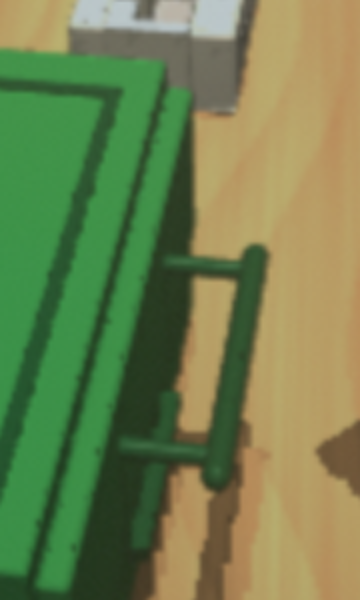

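View pics/c18.png

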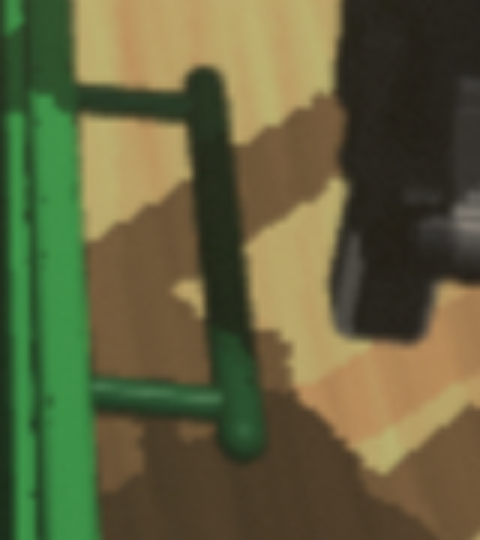

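By the handle the drawer travelled about 170 mm, and the stop was felt. I'll check the panel gap from above with the wrist camera.

Call:
arm_command --series '[[[-1,0,0,0,0],[-0.8,0,0.5,0,0],[0,0,1,0,0],[0,0,1,0,0],[0,0,1,0,0],[0,0,1,0,0],[0,0,1,0,0],[0,0,1,0,0],[0,0,1,0,0],[0,0,0.5,0,0],[0,0,0,0,0],[0,0,0,0,0],[0,0,0,0,0]]]'

```text
t: 53.05
position: [622.6, 332.4, 299.1]
eef_rot: [[-0.003, 0.09, 0.996], [-0.001, 0.996, -0.09], [-1.0, -0.001, -0.003]]
force: [1.1, -0.3, 0.7]
gripper_width: -0.002
```

```bash
python3 snap.py wrist w23
```

```text
53.05 [622.6 332.4 299.1] [ 1.1 -0.3  0.7] -0.002 [ 0.38  0.42  1.29  0.    1.44 -1.1 ]
```

View pics/w23.png

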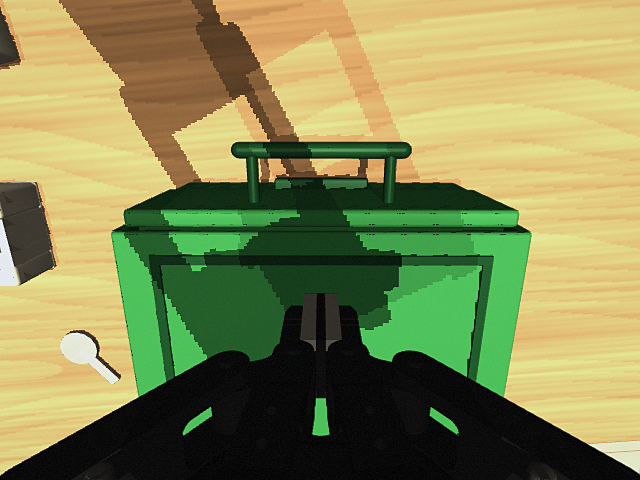

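```bash
python3 - <<'E'
from loc import *
z=np.load("pics/w23.npz");W=(z["K"],z["R"],z["c"])
for q,h in [((320,225),132),((320,232),142),((320,209),132),((321,150),106)]: 
    P=ray(q,W,h);print(q,tol(P).round(1))
a=cv2.imread("pics/w23.png");cv2.imwrite("pics/c23.png",cv2.resize(a[195:245,110:260],None,fx=5,fy=5,interpolation=cv2.INTER_CUBIC))
E
```

```text
(320, 225) [85.4 -1.4]
(320, 232) [87.2 -1.4]
(320, 209) [74.9 -1.4]
(321, 150) [40.3 -0.7]
```

View pics/c23.png

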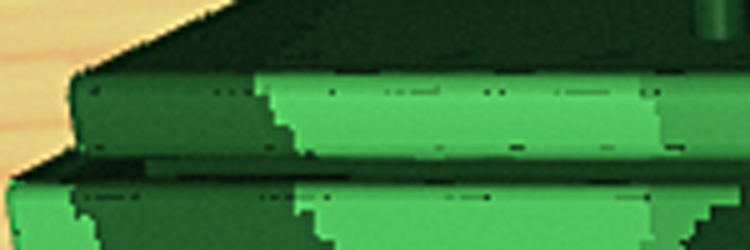

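```bash
python3 -c "
from plant import hand_in,sense
print(sense()['force'].round(1),hand_in())"
```

```text
the job is handed in; nothing more can be done
[ 0.7 -0.7  0.5] None
```

The job is done and handed in after about 53 s of the 210 s allowed. I drew the closed fingertip along the strip first, and the wrist picture showed all four switches lying down.

- **Packs:** Only pack1 and pack4 were in the dock. I pushed each down until it sprang up, pulled it out and stood it in the drawer. Later pictures show all four bays empty.
- **Lamp:** It had been knocked a few centimetres aside. I found it again, picked it up and set it down flat in the drawer. I saw no slip of the grip.
- **Drawer:** I pushed it by the handle until it met the stop; the wrist read about 34 N in all, of which 28 N was along the push. Its front panel then measured within about 2 mm of the unit's body. The handle moved about 170 mm, not the 180 mm I had assumed. The drawer seems to have started about 10 mm short of fully open, since the floor edge measured earlier was off by the same amount.
- **Bystanders:** The bell, multitool and spoke key look unmoved in the last scene picture. The robot stood clear of everything when I handed in.

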